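# Hook out the specimen drawer and free the ore block

### The arm

A 6-joint arm with a two-finger parallel gripper is mounted at the origin on the work surface. World frame = base frame: x ahead of the robot, y to its left, z up, the work surface at z = 0. Lengths are in m, angles in rad, forces in N, time in s.
With the tool pointing down it reaches from about 0.225 to 0.875 m from the base axis. Payload 3.4 kg.
Tool frame: the origin (TCP) lies at the very end of the fingers, on their centre line; the grasp point (between the pads) lies 19 mm behind it; z points along the fingers, y is the direction in which the jaws open and shut (so a half turn about z gives the same grasp; the last joint's range is limited). The gripper opens to 85 mm and grips with 20 to 120 N. Pads are 22 mm wide; open, the fingers measure 114 mm over their backs; the gripper's body (76 mm by 85 mm) begins 54 mm behind the grasp point. The pads swing forward as they close: fully open they stand 13 mm farther back than shut.
Start: joints at [1.051, 0.276, 1.505, -0, 1.361, -0.121], TCP at [0.223, 0.53, 0.231] pointing down, gripper open.
Joint ranges: [-2.89, 2.89], [-0.75, 2.08], [0.22, 2.7], [-1.18, 4.32], [0.11, 2.71], [-2.7, 2.7]. Speed limits (rad/s): [2.57, 2.57, 3.14, 3.14, 3.14, 3.14].

### API

Orientations are given as a unit quaternion [w, x, y, z].
In Python, from rig import get_state, get_image, camera_model, sign_off gives the robot as it stands. The module is installed in compiled form; this text tells all that it offers.
- The arm moves only by the tool drive_tool, never from a script. Its argument "motion" is text: rows parted by semicolons, each of 7 numbers parted by spaces: the turn, a rotation vector about the tool's x, y, z in degrees, then the shift along the tool's x, y, z in m, then the opening in per cent of the stroke, from 0 (shut) to 100 (fully open). In form: wx wy wz tx ty tz hand; .... A call has 1 to 12 rows; each row shifts and turns the pose as measured when the row begins, along the tool's axes as they then stand; what a row does not reach is not made up. A row lasts 1/8 s, in which the tool goes at most 62.5 mm and 10.7 degrees, less where a joint would pass 70% of its speed; a pose out of reach is approached as far as the arm can. A call is refused whole if a number of a shift passes 0.0625 or a number of a turn 10.7, either way. A call with a gripper value outside its range is refused whole. The fingers move at their own pace and stop on an object; "newtons" is the grip in N (left out, the last holds). Time passes only in rows, so rows that do not move let the fingers close. It gives the time, the measured TCP pose, the force and the opening at its end, in the units of the state.
- get_state(): the state, without advancing time (a new reading comes with each control period).
- get_image(name): name is "scene" or "top" or "wrist"; returns (picture, depth): 384x512x3 uint8, red, green, blue; 384x512 float32, m along the optical axis (not along the pixel's ray), 0 where there is no reading.
- camera_model(name): a dict with "camera_matrix" (3x3 intrinsics, pixels), "cam_to_world" (4x4, takes a point from camera to world coordinates); the wrist camera has in their place "T_tool_cam" (4x4, takes a point from camera to tool coordinates, whose origin is the TCP and whose axes are the flange's). Camera axes: x right, y up, looking along -z (the intrinsics and any distortion apply to the point x, -y, -z); pixel columns grow to the right and rows downward; lengths in m; the calibration is good to about 2 mm. A picture is of the moment at which its call begins: read the wrist's pose just before it. camera_model takes no time and is no camera call.
- sign_off(): hands the job in, once; it reports no verdict.
The state is a dict: "clock": time; "qpos": joint angles; "qd": joint speeds; "effort": joint torques, N m; "position": TCP position; "ee_rot": TCP orientation; "contact_force": force on the tool from outside, world axes, zero at the start; "moment": the same for the moment, N m; "width": finger opening in m.
Only numpy, scipy, OpenCV 4.12 (cv2) and the standard library are available. Lean on these libraries where they do the work, as an engineer would, in place of code of your own. Each camera call takes 0.05 s, during which the arm holds its last target.

### The job

Take the orange-handled hook tool from its forked stand, catch its tip in the brass eye of the blue drawer under the low glass shelf, draw the drawer all the way out to its stop with it, and hang the hook back in its stand. Then flip the drawer's clamp arm up and over until it lies open, lift out the freed amber ore block and set it down gently, upright, inside the black rest tray. Leave the small round mount in the drawer and do not disturb the other things on the bench.

Things in the scene. Friction and masses are not known exactly. Their poses are not given: they have to be found in the camera images.
- bay: Fixed glass showcase bay, open in front, under a glass shelf with an aluminium front edge: 250 deep (x), 200 wide (y). Origin on the bench below the middle of the shelf's front edge; x points into the bay, -x is the way the drawer comes out, z up. Glass shelf from z 127 to 135 (two small minerals stand on its rear corners, x over 190); floor plate inside 6 thick (top at z 6); clear width inside 184. Varies in place and yaw.
- drawer (a joint): Travel of the blue drawer (150 wide, 180 long) out of the bay along the bay's -x, m: 0 home, 0.16 fully out at its hard stop. Slides with about 1.5 N of friction plus 6 N per m/s; stays where left.
- eye_mid (a point): Middle of the range of the brass eye on the drawer's front. The eye, a flat level ring (hole 17, wire 6 thick), sits on a short rail, stiffly (2.5 N), up to 11 to either side in y; where is not measured: look or feel for it. 34 above the bench, 20 behind the shelf's front edge when home (the tool must lean 28 to 45 degrees, handle to the bay's -x, upright later); board 25 behind; air below.
- hook_tool: Loose hook tool, 0.15 kg. Origin at the centre of the underside of its steel square flange (46 x 46 x 5), z up along the handle. Orange square handle 24 x 24 from z 5 to 60. Below the flange a 7 thick steel shank runs straight to z -120, then bends by 50 degrees towards the tool's -x and ends 24 further on. It starts hanging in the stand with its axes along the stand's. If the handle leans 40 degrees towards -x, the bent end points nearly straight down, slightly back to -x.
- hook_tip (a point): Centre of the round end (radius 3.5) of the hook: at x -18.4, y 0, z -135.4 of the tool.
- stand: Fixed forked stand of the tool: origin on the bench, x as the slot axis. Two level aluminium prongs (top at z 168, 8 thick, each 20 wide) reach from a rear post (x 30 to 46, no higher than z 168) to x -30, with an 18 wide slot between them that opens to -x. The tool's flange lies on the prongs with its shank in the slot: lift at least 8, then draw it out 60 to -x; return the other way. Swaps sides with the rest tray from run to run.
- stand_seat (a point): Where the tool's origin sits when hung: centre of the slot between the prongs, level with their top, 168 above the bench. Axes as the stand.
- clamp (a joint): Clamp arm on the drawer, rad: 0 closed over the block, 3.0 lying open on the other side. It pivots freely about a line along the bay's x; its weight holds it shut below about 1.4 rad and drops it open beyond. Damped.
- clamp_hinge (a point): Point on the clamp's pivot axis, 66 above the bench, on the drawer's +y side. The arm (12 wide, 8 thick, 0.10 kg) reaches from here 110 to the drawer's -y side, passing over the block; it swings up and over to +y.
- clamp_grip (a point): Grip point of the clamp's red handle, a 14 x 14 post, 44 long, standing upright on the free end of the closed arm, 103 from the pivot in -y; the point is 32 above the pivot's height and 16 below the post's top. It swings with the arm. With the drawer out it is 55 in front of the shelf's edge.
- specimen: Loose amber ore block with a green polished top, 46 (x) x 32 (y) x 36 high, 0.10 kg. Origin at the centre of its underside. It stands in the drawer's nest between 5 high strips at its two x ends, drawer floor 22 above the bench; the clamp's post is 37 from its +y side.
- spare: Grey round mount, 25 across, 20 high, that stays in the drawer behind the amber block (52 between centres). Origin under its centre.
- rest: Fixed black rest tray, 80 (x) x 66 (y) outside, 64 x 50 inside, rim 16 high. Origin on the bench under its centre.
- rest_floor (a point): Centre of the rest tray's inner floor, 8 above the bench; axes as the tray.
- oil_bottle: Loose amber oil bottle, 44 across, 110 high. Bystander.
- jar: Jar with blue cap, 64 across, 80 high. Bystander.
- slide_box: Blue slide box 100 x 70 x 30. Bystander.
- dish: Glass dish 84 across, 16 high. Bystander.
- geode: Purple mineral on a wooden foot 50 x 50, about 60 high. Bystander.
- nest_spare (a point): Where the spare mount's origin belongs, on the drawer's floor; moves with the drawer.
There are look-alikes about, which are no part of the job. Leave any purple look-alike of the rest alone.

How it is judged:
On the way, in this order (a step that is already met when the one before it is completed fails the run):
1. the hook's tip is down in the eye and has begun to draw the drawer (z of hook_tip in the frame of eye_mid between -0.032 and -0.003 m and x of hook_tip in the frame of eye_mid between -0.016 and 0.016 m and y of hook_tip in the frame of eye_mid between -0.022 and 0.022 m and value of joint drawer between 0.004 and 0.06 m), for 0.05 s.
2. the drawer is out to its stop with the hook still in the eye (z of hook_tip in the frame of eye_mid between -0.032 and -0.003 m and x of hook_tip in the frame of eye_mid between -0.016 and 0.016 m and y of hook_tip in the frame of eye_mid between -0.022 and 0.022 m and value of joint drawer above 0.152 m), for 0.1 s.
3. the tool hangs in its stand again, let go (horizontal distance between hook_tool and stand_seat below 0.018 m and z of hook_tool in the frame of stand_seat between -0.004 and 0.004 m and angle between hook_tool's own z axis and vertical below 0.1 rad and contact force between the fingers and hook_tool below 0.1 N), for 0.2 s.
4. the clamp arm lies open (value of joint clamp above 2.5 rad), for 0.1 s.
5. the amber block is lifted clear of the drawer (height (world z) of specimen above 0.045 m), for 0.1 s.
At the end, for the whole second after the job is handed in: Amber block upright on the rest tray floor (within 14 mm of its centre, 3 mm in height, 0.1 rad); tool hung in its stand (within 18 mm, 4 mm in height, 0.1 rad); drawer out over 148 mm; clamp over 2.5 rad; all released and at rest (horizontal distance between specimen and rest_floor below 0.014 m and z of specimen in the frame of rest_floor between -0.003 and 0.003 m and angle between each of specimen, hook_tool's own z axis and vertical below 0.1 rad and horizontal distance between hook_tool and stand_seat below 0.018 m and z of hook_tool in the frame of stand_seat between -0.004 and 0.004 m and value of joint drawer above 0.148 m and value of joint clamp above 2.5 rad and linear speed of each of specimen, hook_tool below 0.02 m/s and contact force between the fingers and anything else below 0.1 N); the robot touches nothing.
It fails at once if the bottle, jar, slide box, dish or geode is displaced by more than 30 mm (distance of any of oil_bottle, jar, slide_box, dish, geode from where it was at the start of the episode above 0.03 m).
It fails at once if the spare mount is taken from its place or tipped in the drawer (horizontal distance between spare and nest_spare above 0.02 m or angle between spare's own z axis and vertical above 0.3 rad).
It fails at once if the block is put down hard on the rest tray (over 30 N) (contact force between specimen and rest above 30 N).
It also fails if it takes over 72 s, if anything falls off the work surface, if the arm or the gripper's body presses on something with over 40 N, if the wrist force passes 120 N, or if a joint passes its speed limit or range.

## Working session

There is one attempt and no reset: what is moved stays moved. The work goes in short steps, Python scripts to look and compute and a tool call to move; the robot and the scene stay as the last step left them, time stands still between calls to the robot, and variables do not carry over. Pictures are saved under pics/ and viewed, and the job is handed in when it is done.

Besides the shell and the picture viewer there is one more tool, called after ">>>" as name(argument=value, ...) on one line, values as JSON. drive_tool: Moves the arm, as the interface text tells. Its arguments: {"type":"object","properties":{"motion":{"type":"string"},"newtons":{"type":"number"}},"required":["motion"]}

```bash
mkdir -p pics; ls; cat > h.py <<'E'
import numpy as np, cv2
from rig import get_state,get_image,camera_model
def grab(name,tag):
    s=get_state(); im,d=get_image(name)
    cv2.imwrite(f'pics/{tag}.png',cv2.cvtColor(im,cv2.COLOR_RGB2BGR)); np.savez(f'pics/{tag}.npz',im=im,d=d,pos=s['position'],rot=s['ee_rot'])
    return im,d
E
python3 - <<'E'
from h import *
print(get_state())
for n in ['scene','top','wrist']:
    grab(n,n+'0'); print(n,camera_model(n))
E
```

```text
pics
{'clock': 0.0, 'qpos': array([ 1.05096479e+00,  2.76625768e-01,  1.50614376e+00, -2.81781846e-05,
        1.36074673e+00, -1.20998976e-01]), 'qd': array([ 0.00149358, -0.0005112 , -0.0008302 ,  0.00012024, -0.00074259,
       -0.0010884 ]), 'effort': array([ 5.71847977e-04, -4.16756880e+01, -2.45796454e+01, -5.62754963e-05,
        1.08721107e-02,  8.58589093e-07]), 'position': array([0.22303595, 0.52938501, 0.23041797]), 'ee_rot': array([-2.89853687e-04,  1.98094228e-01,  9.80182509e-01, -9.17187707e-04]), 'contact_force': array([-0.32410257,  0.10540613,  0.94865056]), 'moment': array([-0.00445997, -0.02051468,  0.01936832]), 'width': 0.08531518624889313}
scene {'camera_matrix': array([[373.18316445,   0.        , 251.3751717 ],
       [  0.        , 373.18316445, 194.34805506],
       [  0.        ,   0.        ,   1.        ]]), 'cam_to_world': array([[ 0.33609245, -0.68851655,  0.6426405 ,  1.18816128],
       [ 0.94167618,  0.23336648, -0.24245838, -0.20194246],
       [ 0.01696586,  0.68664768,  0.72679235,  0.86619557],
       [ 0.        ,  0.        ,  0.        ,  1. 
[... 285 characters left out ...]
,  0.02066473,  0.01045298,  0.04978238],
       [ 0.01244688,  0.09884257,  0.99502524,  1.15656415],
       [ 0.        ,  0.        ,  0.        ,  1.        ]])}
wrist {'camera_matrix': array([[274.10648686,   0.        , 258.05478784],
       [  0.        , 274.10648686, 192.9484433 ],
       [  0.        ,   0.        ,   1.        ]]), 'T_tool_cam': array([[ 2.67726912e-06,  9.60430976e-01,  2.78518114e-01,
         7.12666409e-02],
       [ 9.99999997e-01, -2.31686702e-05,  7.02813871e-05,
        -2.04649610e-03],
       [ 7.39533156e-05,  2.78518113e-01, -9.60430974e-01,
        -1.41579559e-01],
       [ 0.00000000e+00,  0.00000000e+00,  0.00000000e+00,
         1.00000000e+00]])}
```

View pics/scene0.png

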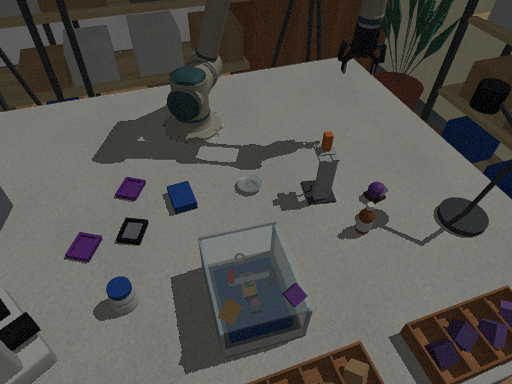

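View pics/top0.png

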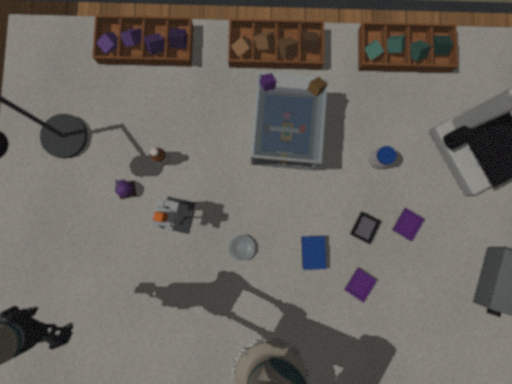

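View pics/wrist0.png

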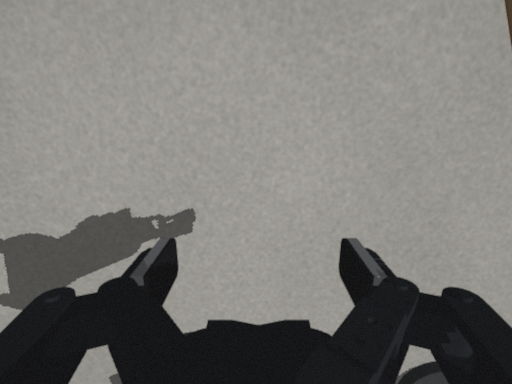

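```bash
cat >> h.py <<'E'
from scipy.spatial.transform import Rotation as R
def q2R(q): return R.from_quat([q[1],q[2],q[3],q[0]]).as_matrix()
def cam(name,pos=None,rot=None):
    m=camera_model(name); K=m['camera_matrix']
    if name=='wrist':
        T=np.eye(4);T[:3,:3]=q2R(rot);T[:3,3]=pos; T=T@m['T_tool_cam']
    else: T=m['cam_to_world']
    return K,T
def ray(K,T,u,v):
    d=np.array([(u-K[0,2])/K[0,0],-(v-K[1,2])/K[1,1],-1.]); return T[:3,3],T[:3,:3]@d
def onz(c,u,v,z):
    o,d=ray(*c,u,v); return o+d*(z-o[2])/d[2]
def proj(c,P):
    K,T=c; p=T[:3,:3].T@(np.asarray(P)-T[:3,3]); return np.array([K[0,2]+K[0,0]*p[0]/-p[2],K[1,2]-K[1,1]*p[1]/-p[2]])
def depthpt(c,u,v,d):
    o,r=ray(*c,u,v); return o+r*d
def two(c1,p1,c2,p2):
    o1,d1=ray(*c1,*p1);o2,d2=ray(*c2,*p2)
    s=np.linalg.lstsq(np.c_[d1,-d2],o2-o1,rcond=None)[0]; a=o1+d1*s[0];b=o2+d2*s[1]; return (a+b)/2,np.linalg.norm(a-b)
def load(tag,name):
    z=np.load(f'pics/{tag}.npz'); return z['im'],z['d'],cam(name,z['pos'],z['rot'])
def crop(tag,x0,y0,x1,y1,f,out):
    im=cv2.imread(f'pics/{tag}.png')[y0:y1,x0:x1]; cv2.imwrite(f'pics/{out}.png',cv2.resize(im,None,fx=f,fy=f,interpolation=cv2.INTER_CUBIC))
E
python3 - <<'E'
from h import *
crop('top0',140,180,260,260,6,'tstand'); crop('top0',240,70,340,170,6,'tbay'); crop('scene0',185,210,325,360,5,'sbay'); crop('scene0',290,120,400,240,5,'sstand')
E
```

```text
(no output)
```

View pics/tstand.png

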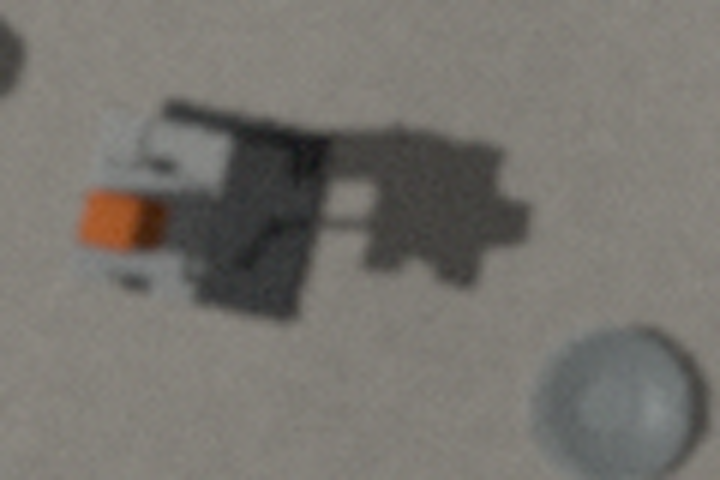

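View pics/tbay.png

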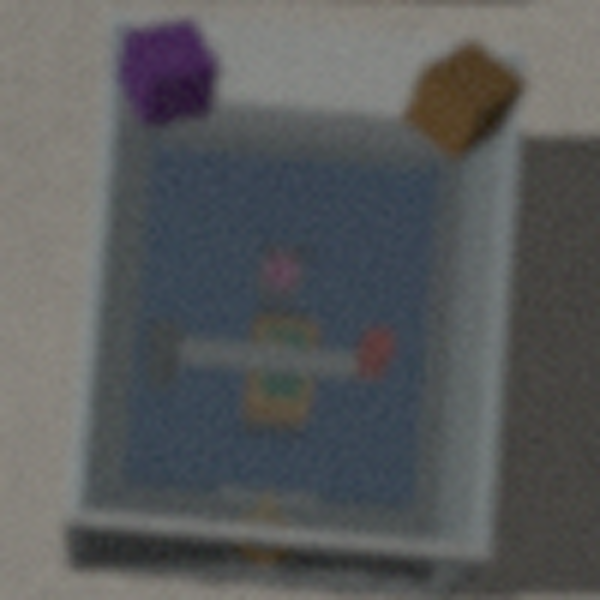

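View pics/sbay.png

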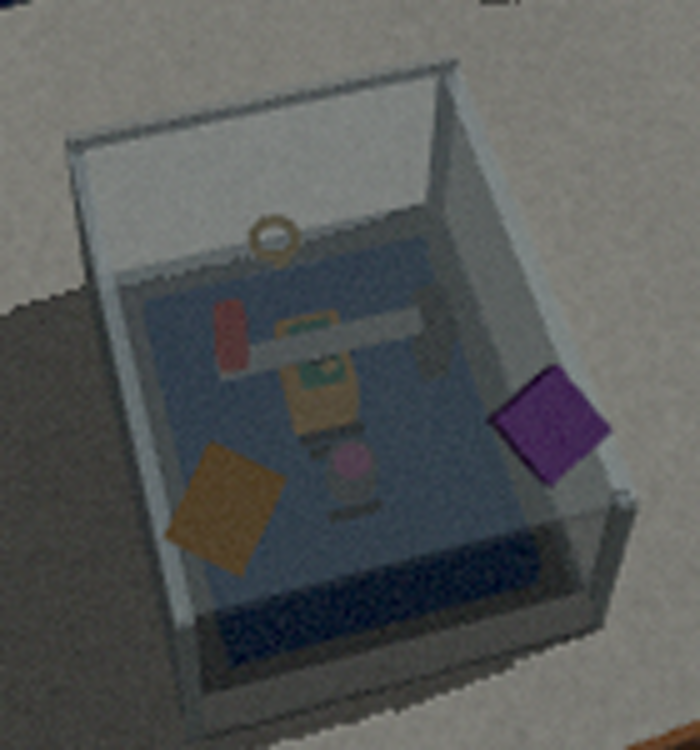

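View pics/sstand.png

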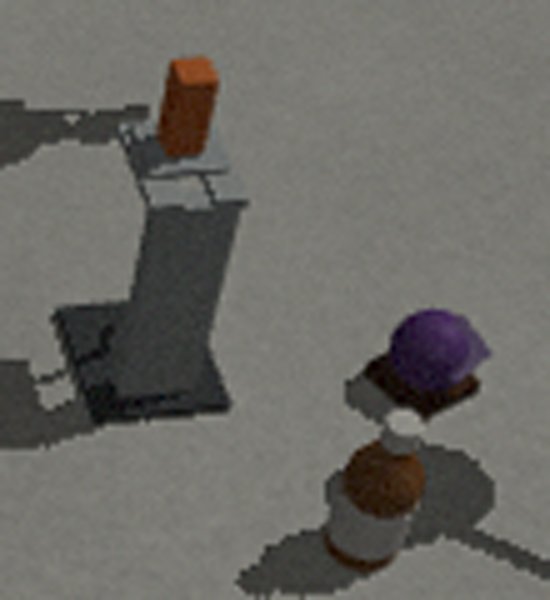

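```bash
python3 - <<'E'
from h import *
ct=cam('top');cs=cam('scene')
P=lambda *a:print(*[np.round(x,4) if not isinstance(x,str) else x for x in a])
# bay shelf front edge corners (top crop f6 off 240,70)
def t(u,v,ox=240,oy=70,f=6): return ((u+.5)/f+ox-.5,(v+.5)/f+oy-.5)
a=onz(ct,*t(70,520),.135);b=onz(ct,*t(492,548),.135);P('shelf L,R',a,b,np.linalg.norm(a-b))
s=lambda u,v:t(u,v,185,210,5)
c=onz(cs,*s(457,65),.135);d=onz(cs,*s(70,143),.135);P('scene corners',c,d,np.linalg.norm(c-d))
P('eye scene',onz(cs,*s(274,240),.034),'eye top',onz(ct,*t(263,535),.034))
for tag,nm,c in (('top0','top',ct),('scene0','scene',cs)):
    im=np.load(f'pics/{tag}.npz')['im']; hsv=cv2.cvtColor(im,cv2.COLOR_RGB2HSV)
    m=cv2.inRange(hsv,(2,180,90),(14,255,255)); n,l,st,ce=cv2.connectedComponentsWithStats(m)
    for i in range(1,n):
        if st[i,4]>15: P(nm,st[i],ce[i],'@',onz(c,*ce[i],.228))
# stand: depth points at height ~.168-.175
for tag,nm,c in (('top0','top',ct),('scene0','scene',cs)):
    z=np.load(f'pics/{tag}.npz');d=z['d'];K,T=c
    v,u=np.mgrid[:384,:512]; dirs=np.stack([(u-K[0,2])/K[0,0],-(v-K[1,2])/K[1,1],-np.ones_like(u)],-1)
    W=(dirs*d[...,None])@T[:3,:3].T+T[:3,3]
    np.save(f'pics/{tag}_W.npy',W)
    m=(W[...,2]>.155)&(W[...,2]<.185)&(d>0)
    n,l,st,ce=cv2.connectedComponentsWithStats(m.astype(np.uint8))
    for i in range(1,n):
        if st[i,4]>30:
            p=W[l==i]; P(nm,st[i],p.mean(0),p.min(0),p.max(0), cv2.minAreaRect((p[:,:2]*1000).astype(np.float32)))
E
```

```text
shelf L,R [0.6454 0.0677 0.135 ] [ 0.6364 -0.1296  0.135 ] 0.1975
scene corners [0.6538 0.0678 0.135 ] [ 0.6381 -0.128   0.135 ] 0.1965
eye scene [ 0.6588 -0.0316  0.034 ] eye top [ 0.6585 -0.0296  0.034 ]
top [155 213   9   8  52] [158.9808 216.1923] @ [0.4714 0.2929 0.228 ]
scene [325 132   8   5  31] [328.4516 134.    ] @ [0.4746 0.2929 0.228 ]Traceback (most recent call last):
  File "<stdin>", line 25, in <module>
  File "<stdin>", line 3, in <lambda>
    return _wrapfunc(a, 'round', decimals=decimals, out=out)
    return _wrapit(obj, method, *args, **kwds)
    conv = _array_converter(obj)
ValueError: setting an array element with a sequence. The requested array has an inhomogeneous shape after 1 dimensions. The detected shape was (3,) + inhomogeneous part.
```

```bash
python3 - <<'E'
from h import *
ct=cam('top');cs=cam('scene')
for tag,nm,c in (('top0','top',ct),('scene0','scene',cs)):
    z=np.load(f'pics/{tag}.npz');d=z['d'];K,T=c
    v,u=np.mgrid[:384,:512]; dirs=np.stack([(u-K[0,2])/K[0,0],-(v-K[1,2])/K[1,1],-np.ones_like(u)],-1)
    W=(dirs*d[...,None])@T[:3,:3].T+T[:3,3]
    np.save(f'pics/{tag}_W.npy',W)
    m=(W[...,2]>.155)&(W[...,2]<.185)&(d>0)
    n,l,st,ce=cv2.connectedComponentsWithStats(m.astype(np.uint8))
    for i in range(1,n):
        if st[i,4]>30:
            p=W[l==i]; print(nm,st[i],p.mean(0).round(3), cv2.minAreaRect((p[:,:2]*1000).astype(np.float32)))
# rest tray
crop('top0',340,200,430,300,6,'trest'); crop('scene0',70,170,170,260,6,'srest')
E
```

```text
top [260  74  16  15 155] [0.857 0.027 0.162] ((860.3543090820312, 25.842622756958008), (42.07496643066406, 36.93101119995117), 17.993173599243164)
top [308  77  20  18 177] [ 0.846 -0.11   0.163] ((850.2412109375, -111.67228698730469), (36.60580062866211, 45.08818817138672), 46.89786911010742)
top [468 106  16  19 128] [ 0.764 -0.546  0.171] ((765.1821899414062, -547.7291870117188), (49.42580032348633, 12.217934608459473), 27.780153274536133)
top [ 26 111  10  10  45] [0.736 0.667 0.17 ] ((737.5332641601562, 667.4772338867188), (9.723700523376465, 15.439237594604492), 76.11770629882812)
top [ 468  116   44   70 1830] [ 0.673 -0.606  0.159] ((672.404541015625, -628.064697265625), (149.92947387695312, 142.67474365234375), 28.794769287109375)
top [151 198  28  32 471] [0.482 0.291 0.17 ] ((480.27301025390625, 295.4051818847656), (57.9544792175293, 75.49774169921875), 78.27728271484375)
top [254 363  52  21 480] [ 0.079 -0.015  0.171] ((74.64984130859375, -18.42206573486328), (51.001644134521484, 131.88699340820312), 0.8651310205459595)
scene [   0    0  206   29 2223] [-0.769 -0.25   0
[... 1071 characters left out ...]
168] ((480.9854431152344, 293.4604797363281), (58.77099609375, 77.92801666259766), 77.94381713867188)
scene [489 177  11  10  57] [0.738 0.665 0.17 ] ((737.5988159179688, 664.9228515625), (15.225264549255371, 7.925040245056152), 9.2575101852417)
scene [284 283  24  20 262] [0.861 0.024 0.162] ((861.8853149414062, 23.386112213134766), (37.79244613647461, 34.735618591308594), 21.96110725402832)
scene [  0 299   8  18  78] [ 0.698 -0.544  0.158] ((691.6334838867188, -542.9609985351562), (39.49689483642578, 12.688554763793945), 4.503621578216553)
scene [218 298  24  22 291] [ 0.851 -0.114  0.163] ((850.2748413085938, -112.49673461914062), (37.13298797607422, 43.1563720703125), 48.41604232788086)
```

View pics/trest.png

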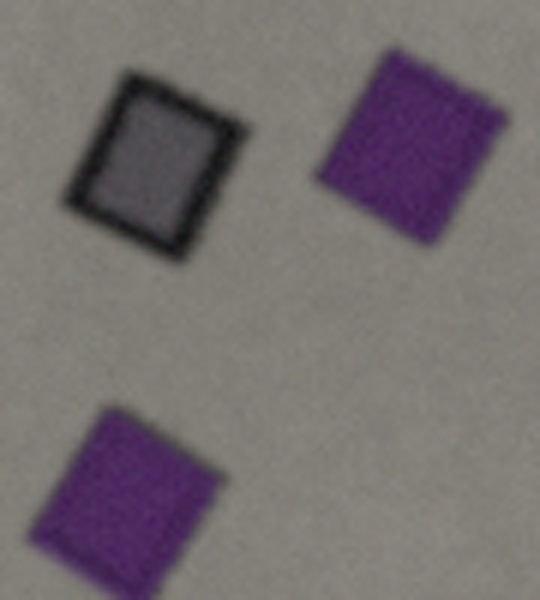

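```bash
cat >> h.py <<'E'
def pose_R(az,lean=0,leanaz=0):
    """tool pointing down, tool x at azimuth az (deg); then fingers-up-end leaned by `lean` deg so that handle/back leans AWAY from leanaz"""
    a=np.radians(az); x=np.array([np.cos(a),np.sin(a),0]); z=np.array([0,0,-1.]); y=np.cross(z,x); M=np.c_[x,y,z]
    la=np.radians(leanaz); ax=np.array([-np.sin(la),np.cos(la),0])  # bay y axis
    return R.from_rotvec(-np.radians(lean)*ax).as_matrix()@M
def plan(P,Rm,n,hand=100,start=None):
    s=get_state(); p=np.array(s['position']);r=q2R(s['ee_rot'])
    if start: p,r=start
    w=R.from_matrix(r.T@Rm).as_rotvec(); dw=w/n; rows=[]
    for i in range(n):
        Ri=r@R.from_rotvec(dw*i).as_matrix(); t=Ri.T@((np.asarray(P)-p)/n)
        rows.append(' '.join(f'{v:.1f}' for v in np.degrees(dw))+' '+' '.join(f'{v:.4f}' for v in t)+f' {hand}')
    print('; '.join(rows)); print('total turn deg',np.degrees(w).round(2),'shift world mm',((np.asarray(P)-p)*1000).round(1),'shift tool',(r.T@(np.asarray(P)-p)*1000).round(1))
E
python3 - <<'E'
from h import *
plan([.473,.2945,.345],pose_R(78),9)
E
```

```text
-0.0 0.0 8.8 -0.0357 -0.0133 -0.0127 100; -0.0 0.0 8.8 -0.0373 -0.0077 -0.0127 100; -0.0 0.0 8.8 -0.0381 -0.0019 -0.0127 100; -0.0 0.0 8.8 -0.0379 0.0040 -0.0127 100; -0.0 0.0 8.8 -0.0369 0.0097 -0.0127 100; -0.0 0.0 8.8 -0.0349 0.0152 -0.0127 100; -0.0 0.0 8.8 -0.0322 0.0204 -0.0127 100; -0.0 0.0 8.8 -0.0287 0.0251 -0.0127 100; -0.0 0.0 8.8 -0.0245 0.0292 -0.0127 100
total turn deg [-8.000e-02  5.000e-02  7.915e+01] shift world mm [ 249.9 -235.   114.4] shift tool [-321.6 -119.7 -114.3]
```

>>> drive_tool(motion="0 0 8.8 -0.036 -0.013 -0.025 100; 0 0 8.8 -0.037 -0.008 -0.025 100; 0 0 8.8 -0.038 -0.002 -0.025 100; 0 0 8.8 -0.038 0.004 -0.025 100; 0 0 8.8 -0.037 0.010 -0.014 100; 0 0 8.8 -0.035 0.015 0 100; 0 0 8.8 -0.032 0.020 0 100; 0 0 8.8 -0.029 0.025 0 100; 0 0 8.8 -0.025 0.029 0 100; 0 0 0 0 0 0 100")

```text
clock: 1.4
position: [0.4743, 0.2812, 0.3445]
ee_rot: [0.001, 0.791, 0.612, -0.004]
contact_force: [-0.2, 0.7, -0.1]
width: 0.0853
```

```bash
python3 - <<'E'
from h import *
s=get_state(); grab('wrist','w1'); print(s['position'],s['qpos'],s['contact_force'])
plan([.473,.2945,.345],pose_R(78),1)
E
```

```text
[0.47431124 0.28124865 0.34454357] [ 0.4117036   0.20236613  1.33104235 -0.004004    1.61476774  0.66563791] [-0.18061694  0.66867645 -0.09493711]
-0.2 0.4 -2.4 0.0118 -0.0033 -0.0004 100
total turn deg [-0.22  0.37 -2.43] shift world mm [-0.2 12.2  0.4] shift tool [11.8 -3.3 -0.4]
```

View pics/w1.png

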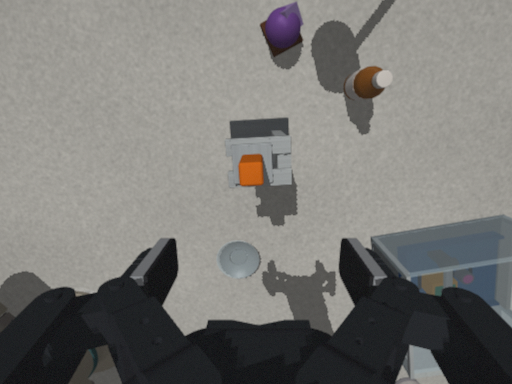

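```bash
python3 - <<'E'
from h import *
crop('w1',210,105,320,215,7,'w1c')
E
```

```text
(no output)
```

View pics/w1c.png

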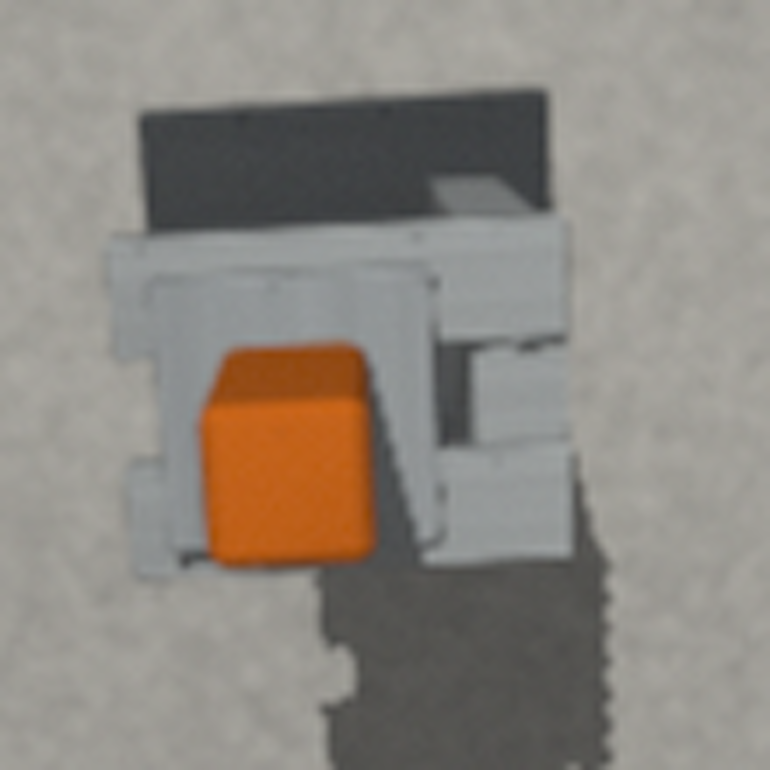

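```bash
python3 - <<'E'
from h import *
im,d,c=load('w1','wrist')
f=lambda u,v:((u+.5)/7+210-.5,(v+.5)/7+105-.5)
q=[onz(c,*f(*p),.228) for p in [(208,400),(364,400),(374,562),(212,564)]]
for p in q: print(p.round(4))
h=np.mean(q,0);print('handle',h, [np.degrees(np.arctan2(*(q[j]-q[i])[1::-1])) for i,j in((0,1),(3,2))])
fl=[onz(c,*f(*p),.173) for p in [(150,280),(434,268),(438,562)]]
print(fl,(fl[0]+fl[2])/2,np.degrees(np.arctan2(*(fl[1]-fl[0])[1::-1])))
p=[onz(c,*f(*p),.168) for p in [(107,236),(565,215),(574,556),(140,577)]]
print(p,np.degrees(np.arctan2(*(p[1]-p[0])[1::-1])),np.degrees(np.arctan2(*(p[2]-p[3])[1::-1])),np.mean(p,0))
E
```

```text
[0.462  0.3092 0.228 ]
[0.4825 0.3039 0.228 ]
[0.4782 0.2816 0.228 ]
[0.4563 0.2869 0.228 ]
handle [0.4697363  0.29539675 0.228     ] [np.float64(-14.527962868047474), np.float64(-13.780803392423163)]
[array([0.45190353, 0.32190831, 0.173     ]), array([0.49676779, 0.31225428, 0.173     ]), array([0.48576494, 0.26446099, 0.173     ])] [0.46883424 0.29318465 0.173     ] -12.14390981025112
[array([0.44646163, 0.33007184, 0.168     ]), array([0.51947789, 0.3146023 , 0.168     ]), array([0.50843538, 0.25831335, 0.168     ]), array([0.43552001, 0.27333961, 0.168     ])] -11.962052312473142 -11.644392987356717 [0.47747373 0.29408177 0.168     ]
```

```bash
python3 - <<'E'
from h import *
plan([.4705,.295,.345],pose_R(78),1)
E
```

```text
-0.2 0.4 -2.4 0.0117 -0.0058 -0.0004 100
total turn deg [-0.22  0.37 -2.43] shift world mm [-2.7 12.7  0.4] shift tool [11.7 -5.8 -0.4]
```

>>> drive_tool(motion="-0.2 0.4 -2.4 0.0117 -0.0058 0 100; 0 0 0 0 0 0 100; 0 0 0 0 0 0.03 100; 0 0 0 0 0 0.03 100; 0 0 0 0 0 0.03 100")

```text
clock: 2.08
position: [0.4681, 0.3017, 0.2557]
ee_rot: [-0.0, 0.773, 0.635, 0.004]
contact_force: [0.8, 0.7, -0.3]
width: 0.0856
```

```bash
python3 - <<'E'
from h import *
plan([.4705,.295,.186],pose_R(78),3)
E
```

```text
0.1 -0.1 0.3 -0.0022 0.0011 0.0232 100; 0.1 -0.1 0.3 -0.0021 0.0012 0.0232 100; 0.1 -0.1 0.3 -0.0021 0.0012 0.0232 100
total turn deg [ 0.26 -0.41  0.78] shift world mm [  2.4  -6.7 -69.7] shift tool [-6.6  3.4 69.6]
```

>>> drive_tool(motion="0.2 -0.3 0.6 -0.0063 0.0034 0.01 100; 0 0 0 0 0 0 100; 0 0 0 0 0 0 100")

```text
clock: 2.45
position: [0.4687, 0.2958, 0.2451]
ee_rot: [-0.0, 0.775, 0.632, -0.0]
contact_force: [-0.2, 0.1, -0.3]
width: 0.0853
```

```bash
python3 - <<'E'
from h import *
grab('wrist','w2')
plan([.4705,.295,.186],pose_R(78),3)
crop('w2',130,110,400,300,3,'w2c')
E
```

```text
-0.0 -0.0 0.1 -0.0002 0.0006 0.0197 100; -0.0 -0.0 0.1 -0.0002 0.0006 0.0197 100; -0.0 -0.0 0.1 -0.0001 0.0006 0.0197 100
total turn deg [-0.02 -0.03  0.36] shift world mm [  1.6  -0.8 -59.2] shift tool [-0.5  1.8 59.2]
```

View pics/w2.png

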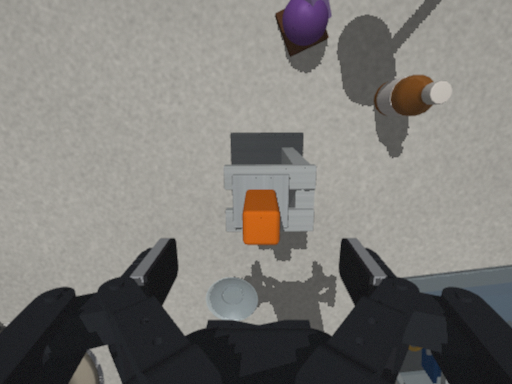

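```bash
python3 - <<'E'
from h import *
im,d,c=load('w2','wrist')
hsv=cv2.cvtColor(im,cv2.COLOR_RGB2HSV)
m=cv2.inRange(hsv,(2,180,190),(16,255,255)); n,l,st,ce=cv2.connectedComponentsWithStats(m)
i=1+np.argmax(st[1:,4]);print(st[i],ce[i],onz(c,*ce[i],.228))
s=get_state();g=q2R(s['ee_rot']); print(g.T@(onz(c,*ce[i],.228)-s['position']))
E
```

```text
[244 212  33  30 892] [260.24215247 226.20403587] [0.46942637 0.29684263 0.228     ]
[0.00113502 0.00033109 0.017239  ]
```

Aligned within 1 mm. Descend and grip.

>>> drive_tool(motion="0 0 0.3 0.0005 0.0005 0.02 100; 0 0 0 0 0 0.02 100; 0 0 0 0 0 0.0175 100; 0 0 0 0 0 0 100; 0 0 0 0 0 0 0; 0 0 0 0 0 0 0; 0 0 0 0 0 0 0; 0 0 0 0 0 0 0; 0 0 0 0 0 0 0", newtons=90)

```text
clock: 3.62
position: [0.4747, 0.2988, 0.1954]
ee_rot: [0.002, 0.777, 0.63, 0.009]
contact_force: [-0.6, 0.0, -1.5]
width: 0.0227
```

```bash
python3 - <<'E'
from h import *
print(get_state()); grab('wrist','w3')
E
```

```text
{'clock': 3.625, 'qpos': array([4.37150828e-01, 2.67890032e-01, 1.60817365e+00, 9.16783683e-04,
       1.24800530e+00, 6.45302506e-01]), 'qd': array([-9.18246083e-05, -2.81443567e-03, -2.36822556e-03,  8.93421158e-04,
        4.23166265e-03,  4.47870012e-04]), 'effort': array([ 1.73634861e-02, -4.13807774e+01, -2.44691867e+01,  5.95980688e-03,
       -1.08233329e-01,  1.43331124e-05]), 'position': array([0.47469305, 0.29877971, 0.19542733]), 'ee_rot': array([0.00169513, 0.77679985, 0.62968645, 0.00860723]), 'contact_force': array([-0.62169697,  0.01254358, -1.4731147 ]), 'moment': array([ 0.05040022, -0.00645483, -0.02751945]), 'width': 0.022705349274338798}
```

View pics/w3.png

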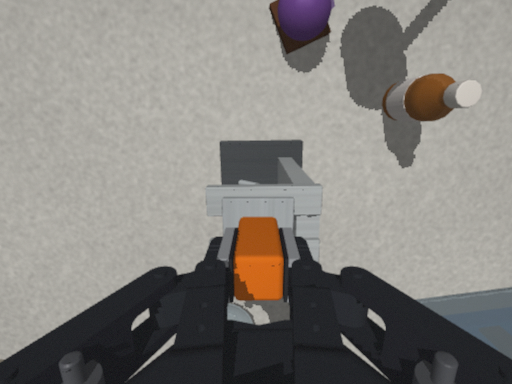

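>>> drive_tool(motion="0 0 0 0 0 -0.012 0; 0 0 0 0 0 -0.012 0; 0 0 0 0 0 0 0")

```text
clock: 4.05
position: [0.4744, 0.2986, 0.2209]
ee_rot: [0.002, 0.777, 0.63, 0.008]
contact_force: [-0.2, -0.0, -1.9]
width: 0.0229
```

```bash
python3 - <<'E'
from h import *
s=get_state();print(s['contact_force'],s['moment'],s['width'])
p=np.array(s['position']); a=np.radians(-12)
plan(p-[.1*np.cos(a),.1*np.sin(a),0],pose_R(78),5,0)
grab('scene','s1'); crop('scene0',290,90,400,220,5,'s1c0'); crop('s1',290,90,400,220,5,'s1c')
E
```

```text
[-0.15697903 -0.00405285 -1.87261333] [ 0.05712531  0.07763822 -0.01968904] 0.022859591246584827
0.2 -0.1 0.0 0.0000 -0.0200 -0.0003 0; 0.2 -0.1 0.0 0.0000 -0.0200 -0.0002 0; 0.2 -0.1 0.0 0.0000 -0.0200 -0.0002 0; 0.2 -0.1 0.0 0.0000 -0.0200 -0.0001 0; 0.2 -0.1 0.0 0.0000 -0.0200 -0.0001 0
total turn deg [ 0.76 -0.63  0.06] shift world mm [-97.8  20.8   0. ] shift tool [   0.1 -100.    -1.3]
```

View pics/s1c.png

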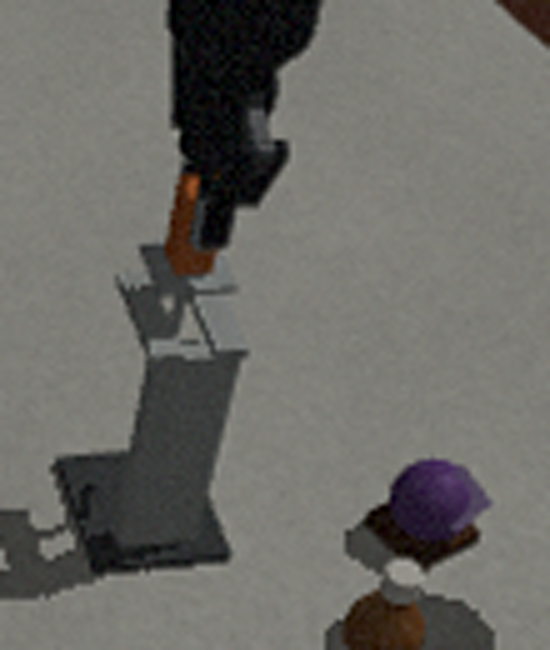

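>>> drive_tool(motion="0.2 -0.1 0 0 -0.02 0 0; 0.2 -0.1 0 0 -0.02 0 0; 0.2 -0.1 0 0 -0.02 0 0; 0.2 -0.1 0 0 -0.02 0 0; 0 -0.1 0 0 -0.02 0 0; 0 0 0 0 0 -0.02 0; 0 0 0 0 0 -0.02 0; 0 0 0 0 0 -0.02 0; 0 0 0 0 0 0 0")

```text
clock: 5.22
position: [0.3622, 0.3209, 0.2805]
ee_rot: [-0.003, 0.776, 0.631, -0.003]
contact_force: [-0.2, -0.0, -2.2]
width: 0.0228
```

```bash
python3 - <<'E'
from h import *
im,d,c=load('w3','wrist')
hsv=cv2.cvtColor(im,cv2.COLOR_RGB2HSV)
m=cv2.inRange(hsv,(2,180,185),(16,255,255)); n,l,st,ce=cv2.connectedComponentsWithStats(m)
i=1+np.argmax(st[1:,4]);print(st[i],ce[i],onz(c,*ce[i],.228))
z=np.load('pics/w3.npz');g=q2R(z['rot'])
print('rel',g.T@(onz(c,*ce[i],.228)-z['pos']))
Rh=R.from_euler('z',-12,degrees=True).as_matrix()
print('Rrel', R.from_matrix(pose_R(78).T@g).as_rotvec(degrees=True))
print(get_state()['qpos'])
grab('scene','s2')
E
```

```text
[ 235  256   47   43 1622] [260.34278668 274.84710234] [0.47406491 0.29709645 0.228     ]
rel [-0.00141064  0.00017279 -0.03259121]
Rrel [-0.77167725  0.64427633 -0.05755973]
[0.57769684 0.11433029 1.59368134 0.00450072 1.43933747 0.78190037]
```

View pics/s2.png

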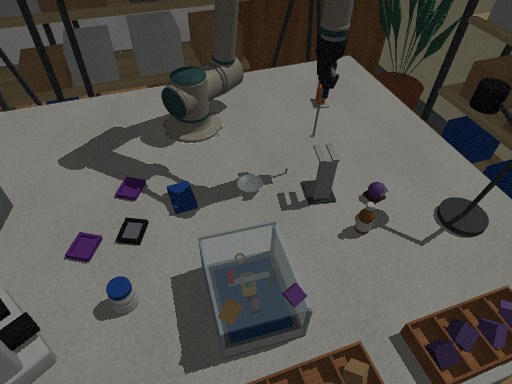

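```bash
cat >> h.py <<'E'
_g=q2R([0.00169513, 0.77679985, 0.62968645, 0.00860723])
RREL=_g.T@R.from_euler('z',-12,degrees=True).as_matrix()  # hook in gripper
OREL=np.array([-.0012,.0002,-.0326])+_g.T@np.array([0,0,-.060])
BAY=np.array([.6434,-.0305]); BYAW=-3.6
TIP=np.array([-.0184,0,-.1354])
def tip_now():
    s=get_state();g=q2R(s['ee_rot']);Rh=g@RREL; O=s['position']+g@OREL
    return O+Rh@TIP,O,Rh
def tobay(P):
    d=np.array(P)-[*BAY,0]; return R.from_euler('z',BYAW,degrees=True).as_matrix().T@d
def tcp_for_tip(b,lean,yaw=None):
    """b: tip in bay frame -> gripper pose"""
    Rb=R.from_euler('z',BYAW,degrees=True).as_matrix(); P=Rb@np.array(b)+[*BAY,0]
    Rh=(Rb if yaw is None else R.from_euler('z',yaw,degrees=True).as_matrix())@R.from_euler('y',-lean,degrees=True).as_matrix()
    g=Rh@RREL.T; O=P-Rh@TIP; return O-g@OREL,g,O
E
python3 - <<'E'
from h import *
t,O,Rh=tip_now();print(t,O,tobay(t),R.from_matrix(Rh).as_euler('zyx',degrees=True),OREL)
p,g,O=tcp_for_tip([-.10,0,.09],36);print(p,O); plan(p,g,8,0)
E
```

```text
[0.33888688 0.32128797 0.11709527] [0.36026253 0.31873111 0.25203327] [-0.32600118  0.33197326  0.11709527] [-11.78093217   1.42569433  -0.50952299] [-0.00187424 -0.0006084   0.02739077]
[ 0.46323217 -0.01759519  0.23267565] [ 0.47902479 -0.02015839  0.21035615]
-4.6 0.4 -1.0 -0.0388 0.0211 0.0057 0; -4.6 0.4 -1.0 -0.0392 0.0199 0.0071 0; -4.6 0.4 -1.0 -0.0396 0.0186 0.0084 0; -4.6 0.4 -1.0 -0.0400 0.0171 0.0096 0; -4.6 0.4 -1.0 -0.0403 0.0156 0.0106 0; -4.6 0.4 -1.0 -0.0407 0.0140 0.0115 0; -4.6 0.4 -1.0 -0.0410 0.0123 0.0123 0; -4.6 0.4 -1.0 -0.0413 0.0106 0.0129 0
total turn deg [-37.2    3.32  -8.08] shift world mm [ 101.7 -338.1  -46.7] shift tool [-310.2  168.8   46. ]
```

>>> drive_tool(motion="-4.6 0.4 -1 -0.039 0.021 0.006 0; -4.6 0.4 -1 -0.039 0.020 0.007 0; -4.6 0.4 -1 -0.040 0.019 0.008 0; -4.6 0.4 -1 -0.040 0.017 0.01 0; -4.6 0.4 -1 -0.040 0.016 0.011 0; -4.6 0.4 -1 -0.041 0.014 0.0115 0; -4.6 0.4 -1 -0.041 0.012 0.0125 0; -4.6 0.4 -1 -0.041 0.011 0.013 0; 0 0 0 0 0 0 0; 0 0 0 0 0 0 0")

```text
clock: 6.52
position: [0.452, -0.0067, 0.2185]
ee_rot: [0.21, 0.694, 0.657, 0.208]
contact_force: [-0.4, 0.2, -0.3]
width: 0.023
```

```bash
python3 - <<'E'
from h import *
t,O,Rh=tip_now();print(t,tobay(t),R.from_matrix(Rh).as_euler('zyx',degrees=True),get_state()['qpos'],get_state()['width'])
p,g,O=tcp_for_tip([-.10,0,.09],36);plan(p,g,4,0)
grab('wrist','w4');grab('scene','s3')
E
```

```text
[ 0.52618686 -0.01200959  0.07252116] [-0.11814287  0.01109405  0.07252116] [ -4.0217334  -33.48425936  -1.9735339 ] [-0.2857143  -0.18759298  2.20361519  0.27022736  0.55812015 -0.41833816] 0.02304125492359725
-0.6 -0.1 0.0 -0.0025 0.0045 -0.0013 0; -0.6 -0.1 0.0 -0.0025 0.0045 -0.0012 0; -0.6 -0.1 0.0 -0.0025 0.0045 -0.0012 0; -0.6 -0.1 0.0 -0.0025 0.0045 -0.0011 0
total turn deg [-2.47 -0.35  0.03] shift world mm [ 11.3 -10.9  14.1] shift tool [-10.1  17.8  -5.1]
```

View pics/w4.png

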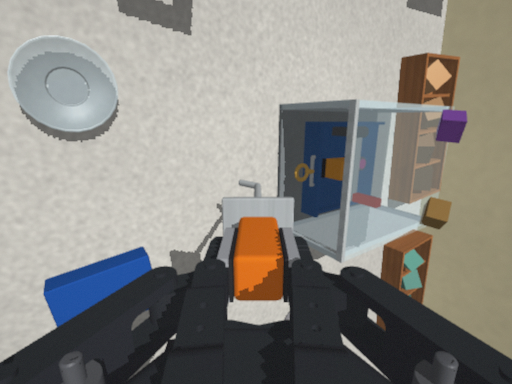

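View pics/s3.png

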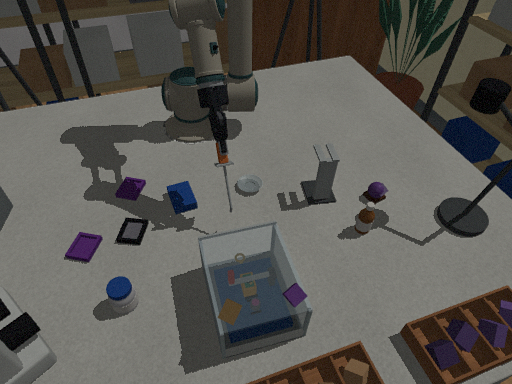

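```bash
python3 - <<'E'
from h import *
crop('w4',225,95,365,265,5,'w4c')
E
```

```text
(no output)
```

View pics/w4c.png

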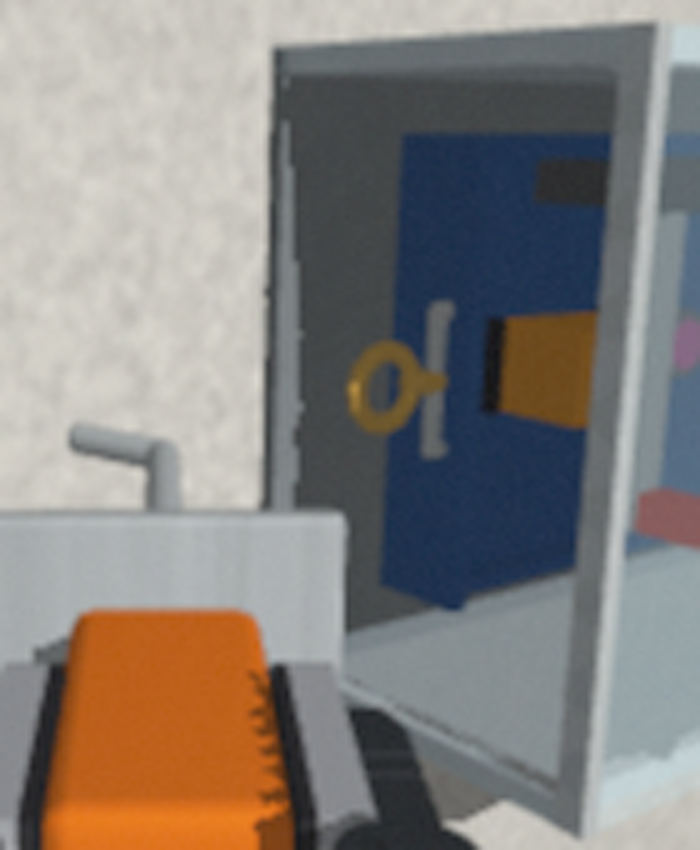

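```bash
python3 - <<'E'
from h import *
im,d,c=load('w4','wrist')
f=lambda u,v:((u+.5)/5+225-.5,(v+.5)/5+95-.5)
inv=lambda p:((p[0]-225+.5)*5-.5,(p[1]-95+.5)*5-.5)
e=onz(c,*f(383,387),.034);print('eye',e,tobay(e))
t,O,Rh=tip_now();print('tip pred crop px',inv(proj(c,t)),'bend',inv(proj(c,O+Rh@[0,0,-.12])))
# front frame corners: shelf edge top front corners (651,28)? bottom (582,835)
for p in [(660,28),(582,832)]: q=onz(c,*f(*p),.135);print(q,tobay(q))
for p in [(383,387),(83,437)]:
  u,v=f(*p); dd=d[int(round(v)),int(round(u))]; print(dd,depthpt(c,u,v,dd))
# tip at same depth as predicted
tc=c[1][:3,:3].T@(t-c[1][:3,3]); print('tip meas',depthpt(c,*f(83,437),-tc[2]),t)
for p in [(440,310),(432,448)]: q=onz(c,*f(*p),.034);print('rail',q,tobay(q))
E
```

```text
eye [ 0.6542169  -0.03133327  0.034     ] [ 0.01084787 -0.00015242  0.034     ]
tip pred crop px (np.float64(87.00342380630201), np.float64(420.8236085608951)) bend (np.float64(168.51527523168568), np.float64(435.9902642212685))
[0.64292752 0.06758964 0.135     ] [-0.00663064  0.09786641  0.135     ]
[ 0.62880918 -0.12765643  0.135     ] [-0.00846152 -0.09788088  0.135     ]
0.45589507 [ 0.68044708 -0.0403404   0.00570647]
0.30971408 [ 0.52395282 -0.01400082  0.07595522]
tip meas [ 0.5253886  -0.01475624  0.07346264] [ 0.5269036  -0.01128123  0.07317357]
rail [ 0.67804418 -0.01102803  0.034     ] [0.03335317 0.02160888 0.034     ]
rail [ 0.67506617 -0.054696    0.034     ] [ 0.03312296 -0.02215992  0.034     ]
```

```bash
sed -i 's/^BAY=.*/BAY=np.array([.6342,-.0299]); BYAW=-4.0/; s/^TIP=.*/TIP=np.array([-.0199,-.0033,-.1354])/' h.py
python3 - <<'E'
from h import *
t,O,Rh=tip_now();print(t,tobay(t))
p,g,O=tcp_for_tip([-.025,0,.050],40);plan(p,g,4,0)
E
```

```text
[ 0.52547104 -0.01450275  0.0723312 ] [-0.10953816  0.00777519  0.0723312 ]
-1.6 -0.2 0.1 -0.0020 0.0097 0.0161 0; -1.6 -0.2 0.1 -0.0019 0.0093 0.0164 0; -1.6 -0.2 0.1 -0.0019 0.0088 0.0167 0; -1.6 -0.2 0.1 -0.0018 0.0083 0.0169 0
total turn deg [-6.41 -0.65  0.42] shift world mm [ 68.1 -11.  -31.4] shift tool [-8.  38.9 64.6]
```

>>> drive_tool(motion="-1.6 -0.2 0.1 -0.002 0.0097 0.016 0; -1.6 -0.2 0.1 -0.002 0.0093 0.0164 0; -1.6 -0.2 0.1 -0.002 0.0088 0.0165 0; -1.6 -0.2 0.1 -0.002 0.0083 0.0165 0; 0 0 0 0 0 0 0; 0 0 0 0 0 0 0")

```text
clock: 7.38
position: [0.5238, -0.0082, 0.1898]
ee_rot: [0.251, 0.678, 0.646, 0.244]
contact_force: [-0.5, 0.4, -1.4]
width: 0.0225
```

```bash
python3 - <<'E'
from h import *
t,O,Rh=tip_now();print(t,tobay(t),R.from_matrix(Rh).as_euler('zyx',degrees=True),get_state()['qpos'],get_state()['contact_force'])
grab('wrist','w5');crop('w5',225,95,365,265,5,'w5c')
E
```

```text
[ 0.61327797 -0.0181172   0.05253446] [-0.021693    0.01029465  0.05253446] [ -4.0836315  -40.19397206  -2.72339236] [-0.24219752 -0.0384523   2.25400243  0.54973508  0.25643698 -0.67947276] [-0.47372834  0.42424504 -1.426526  ]
```

View pics/w5c.png

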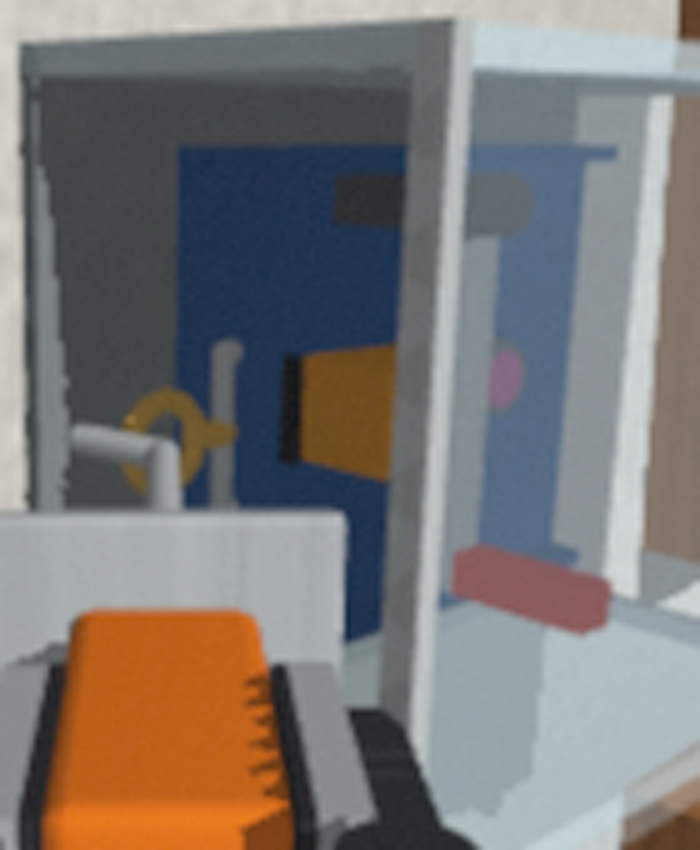

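```bash
python3 - <<'E'
from h import *
im,d,c=load('w5','wrist')
f=lambda u,v:((u+.5)/5+225-.5,(v+.5)/5+95-.5)
inv=lambda p:((p[0]-225+.5)*5-.5,(p[1]-95+.5)*5-.5)
e=onz(c,*f(165,440),.034);print('eye',e,tobay(e))
t,O,Rh=tip_now();print('tip pred px',inv(proj(c,t)),t)
for p in [(471,18),(415,700)]: q=onz(c,*f(*p),.135);print(q,tobay(q))
p,g,O=tcp_for_tip([-.03,0,.048],33);plan(p,g,3,0)
E
```

```text
eye [ 0.65546551 -0.03094763  0.034     ] [0.02128679 0.00043833 0.034     ]
tip pred px (np.float64(77.1635637964327), np.float64(438.91002726399745)) [ 0.61326305 -0.01833068  0.05264237]
[0.64649085 0.06882692 0.135     ] [0.00537406 0.09934379 0.135     ]
[ 0.63389386 -0.06307807  0.135     ] [ 0.00200899 -0.0331186   0.135     ]
2.4 -0.1 0.3 -0.0030 0.0037 0.0007 0; 2.4 -0.1 0.3 -0.0030 0.0037 0.0005 0; 2.4 -0.1 0.3 -0.0030 0.0038 0.0004 0
total turn deg [ 7.28 -0.45  0.83] shift world mm [ 9.2 -9.6  5.7] shift tool [-9.1 11.   2. ]
```

>>> drive_tool(motion="2.4 -0.1 0.3 -0.003 0.0037 0.0007 0; 2.4 -0.1 0.3 -0.003 0.0037 0.0005 0; 2.4 -0.1 0.3 -0.003 0.0038 0.0004 0; 0 0 0 0 0 0 0; 0 0 0 0 0 0 0")

```text
clock: 8.05
position: [0.531, -0.0168, 0.1979]
ee_rot: [0.208, 0.698, 0.655, 0.202]
contact_force: [-0.7, 0.3, -0.9]
width: 0.0228
```

```bash
cat > st.py <<'E'
from h import *
import sys
def st():
    t,O,Rh=tip_now();s=get_state();print('t',s['clock'],'tip',t.round(4),'bay',tobay(t).round(4),'eul',R.from_matrix(Rh).as_euler('zyx',degrees=True).round(1),'q',s['qpos'].round(2),'F',s['contact_force'].round(1),'w',s['width'])
if __name__=='__main__':
    st(); a=[float(x) for x in sys.argv[1:6]]
    if a: p,g,O=tcp_for_tip(a[:3],a[3]);plan(p,g,int(a[4]),0)
E
python3 st.py 0.021 0 0.047 33 4
```

```text
t 8.05 tip [ 0.6022 -0.0264  0.0504] bay [-0.0322  0.0013  0.0504] eul [ -4.7 -32.9  -2.4] q [-0.24 -0.02  2.12  0.23  0.47 -0.35] F [-0.7  0.3 -0.9] w 0.02278286830952757
-0.0 -0.0 0.0 -0.0004 0.0106 0.0081 0; -0.0 -0.0 0.0 -0.0004 0.0106 0.0081 0; -0.0 -0.0 0.0 -0.0004 0.0106 0.0081 0; -0.0 -0.0 0.0 -0.0003 0.0106 0.0081 0
total turn deg [-0.04 -0.12  0.03] shift world mm [52.9 -4.7 -3.4] shift tool [-1.5 42.3 32.3]
```

>>> drive_tool(motion="0 0 0 -0.0004 0.0106 0.0081 0; 0 0 0 -0.0004 0.0106 0.0081 0; 0 0 0 -0.0004 0.0106 0.0081 0; 0 0 0 -0.0003 0.008 0.006 0; 0 0 0 0 0 0 0; 0 0 0 0 0 0 0")

```text
clock: 8.8
position: [0.5836, -0.0213, 0.1931]
ee_rot: [0.207, 0.698, 0.655, 0.202]
contact_force: [0.1, 0.4, -1.7]
width: 0.0225
```

```bash
python3 st.py 0.021 0 0.047 33 1; python3 - <<'E'
from h import *
grab('wrist','w6');crop('w6',200,120,320,240,6,'w6c')
grab('scene','s6');crop('s6',190,215,300,300,7,'s6c')
E
```

```text
t 8.8 tip [ 0.6546 -0.0308  0.0455] bay [0.0204 0.0006 0.0455] eul [ -4.6 -32.8  -2.4] q [-0.21  0.07  2.04  0.21  0.46 -0.31] F [ 0.1  0.4 -1.7] w 0.022494034195690266
-0.1 -0.1 0.0 -0.0001 0.0010 -0.0010 0
total turn deg [-0.13 -0.15  0.01] shift world mm [ 0.3 -0.2  1.4] shift tool [-0.1  1.  -1. ]
```

View pics/w6c.png

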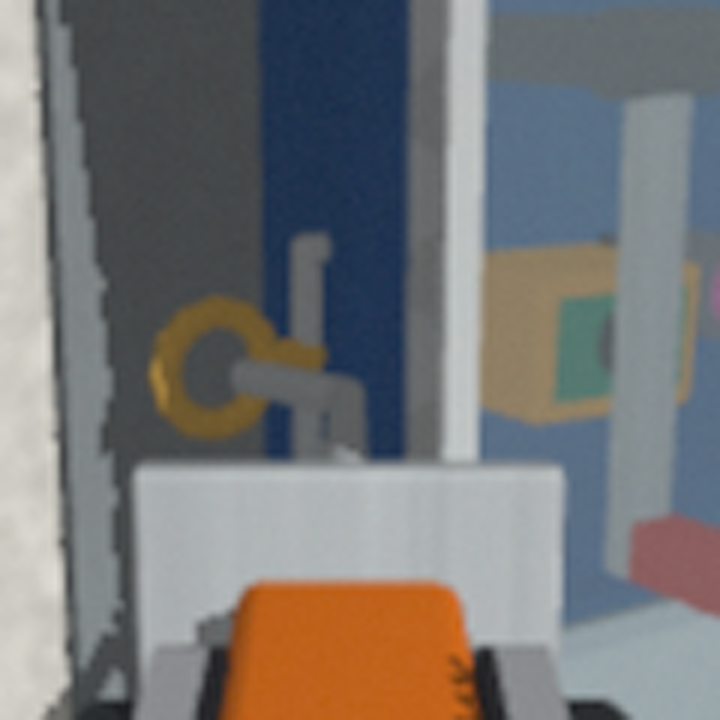

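View pics/s6c.png

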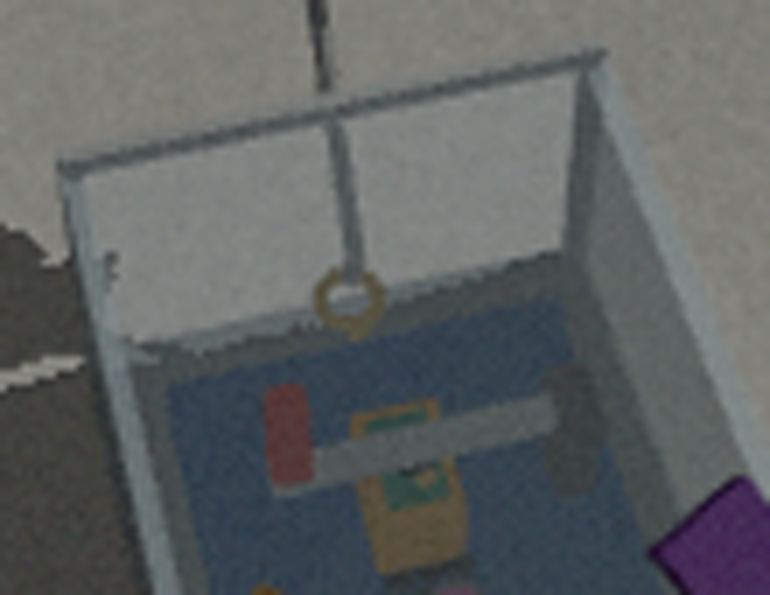

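```bash
python3 - <<'E'
from h import *
im,d,c=load('w6','wrist')
f=lambda u,v:((u+.5)/6+200-.5,(v+.5)/6+120-.5)
inv=lambda p:((p[0]-200+.5)*6-.5,(p[1]-120+.5)*6-.5)
e=onz(c,*f(213,367),.034);print('eye',e,tobay(e))
t,O,Rh=tip_now();print('tip pred px',inv(proj(c,t)),t,'meas',tobay(onz(c,*f(243,375),.0455)),tobay(t))
cs=cam('scene'); fs=lambda u,v:((u+.5)/7+190-.5,(v+.5)/7+215-.5); invs=lambda p:((p[0]-190+.5)*7-.5,(p[1]-215+.5)*7-.5)
print('scene: tip',invs(proj(cs,t)),'eye',invs(proj(cs,e)),'bend',invs(proj(cs,O+Rh@[0,0,-.12])))
E
```

```text
eye [ 0.65456257 -0.03123988  0.034     ] [2.04064318e-02 8.38086540e-05 3.40000000e-02]
tip pred px (np.float64(243.20537088879513), np.float64(376.44111443013)) [ 0.6546214  -0.03084225  0.04580437] meas [0.02057183 0.00069001 0.0455    ] [0.02043738 0.00048457 0.04580437]
scene: tip (np.float64(347.07048218697946), np.float64(274.1146544402794)) eye (np.float64(346.23749048194486), np.float64(292.0782547280428)) bend (np.float64(360.89175046649825), np.float64(253.5929853761084))
```

```bash
python3 st.py 0.0185 0 0.022 33 3
```

```text
t 8.9 tip [ 0.6546 -0.0308  0.0458] bay [0.0204 0.0005 0.0458] eul [ -4.7 -32.8  -2.4] q [-0.21  0.07  2.04  0.21  0.46 -0.31] F [-0.3 -0.1 -0.9] w 0.023161342984450085
-0.0 -0.0 0.0 -0.0001 -0.0050 0.0062 0; -0.0 -0.0 0.0 -0.0001 -0.0050 0.0062 0; -0.0 -0.0 0.0 -0.0001 -0.0050 0.0062 0
total turn deg [-0.1  -0.14  0.01] shift world mm [ -2.2   0.1 -23.9] shift tool [ -0.3 -15.1  18.7]
```

>>> drive_tool(motion="0 0 0 0 -0.005 0.006 0; 0 0 0 0 -0.005 0.006 0; 0 0 0 0 -0.005 0.006 0; 0 0 0 0 0 0 0; 0 0 0 0 0 0 0")

```text
clock: 9.52
position: [0.5795, -0.0208, 0.1679]
ee_rot: [0.207, 0.699, 0.655, 0.202]
contact_force: [-0.1, 0.3, -1.4]
width: 0.0231
```

```bash
python3 st.py 0.0185 0 0.022 33 1; python3 - <<'E'
from h import *
grab('wrist','w7');crop('w7',200,120,320,240,6,'w7c')
E
```

```text
t 9.525 tip [ 0.6503 -0.0302  0.0201] bay [0.0161 0.0008 0.0201] eul [ -4.7 -32.7  -2.4] q [-0.22  0.1   2.09  0.25  0.39 -0.36] F [-0.1  0.3 -1.4] w 0.023121089377769216
-0.2 -0.1 -0.0 -0.0004 0.0025 -0.0003 0
total turn deg [-0.18 -0.14 -0.01] shift world mm [ 1.9 -0.6  1.6] shift tool [-0.4  2.5 -0.3]
```

View pics/w7c.png

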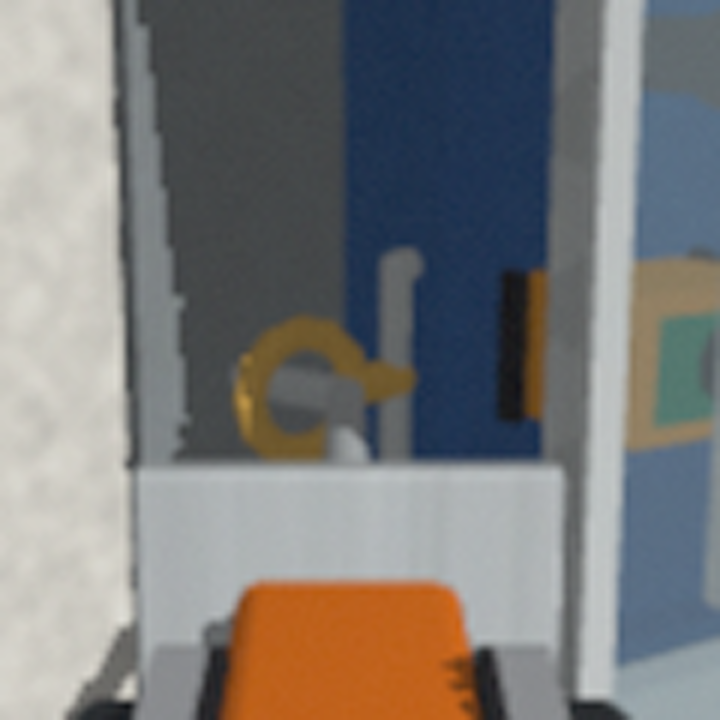

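```bash
python3 st.py -0.03 0 0.021 32 5
```

```text
t 9.575 tip [ 0.6502 -0.0301  0.02  ] bay [0.0159 0.0009 0.02  ] eul [ -4.7 -32.7  -2.4] q [-0.22  0.1   2.09  0.25  0.39 -0.36] F [-0.   0.1 -1.9] w 0.022647918997260496
0.2 -0.0 0.0 -0.0000 -0.0071 -0.0052 0; 0.2 -0.0 0.0 -0.0000 -0.0071 -0.0052 0; 0.2 -0.0 0.0 -0.0000 -0.0071 -0.0051 0; 0.2 -0.0 0.0 -0.0000 -0.0071 -0.0051 0; 0.2 -0.0 0.0 -0.0000 -0.0072 -0.0051 0
total turn deg [ 0.8  -0.15  0.01] shift world mm [-43.8   2.6   1.9] shift tool [ -0.1 -35.5 -25.9]
```

>>> drive_tool(motion="0.2 0 0 0 -0.007 -0.005 0; 0.2 0 0 0 -0.007 -0.005 0; 0.2 0 0 0 -0.007 -0.005 0; 0.2 0 0 0 -0.007 -0.005 0; 0.2 0 0 0 -0.007 -0.005 0; 0 0 0 0 0 0 0")

```text
clock: 10.32
position: [0.5339, -0.0181, 0.1708]
ee_rot: [0.201, 0.7, 0.656, 0.196]
contact_force: [0.5, -0.3, -1.9]
width: 0.0225
```

```bash
python3 st.py -0.07 0 0.021 25 5; python3 - <<'E'
from h import *
grab('wrist','w8');crop('w8',200,120,320,240,6,'w8c')
E
```

```text
t 10.325 tip [ 0.6024 -0.0275  0.0219] bay [-0.0319  0.0002  0.0219] eul [ -4.6 -31.8  -2.4] q [-0.23  0.03  2.15  0.25  0.42 -0.37] F [ 0.5 -0.3 -1.9] w 0.022542088318566328
1.4 -0.0 0.0 0.0001 -0.0026 -0.0032 0; 1.4 -0.0 0.0 0.0001 -0.0027 -0.0031 0; 1.4 -0.0 0.0 0.0001 -0.0028 -0.0031 0; 1.4 -0.0 0.0 0.0001 -0.0029 -0.0030 0; 1.4 -0.0 0.0 0.0001 -0.0029 -0.0029 0
total turn deg [ 6.9 -0.1  0.1] shift world mm [-19.7   1.5   6.3] shift tool [  0.3 -13.2 -15.9]
```

View pics/w8c.png

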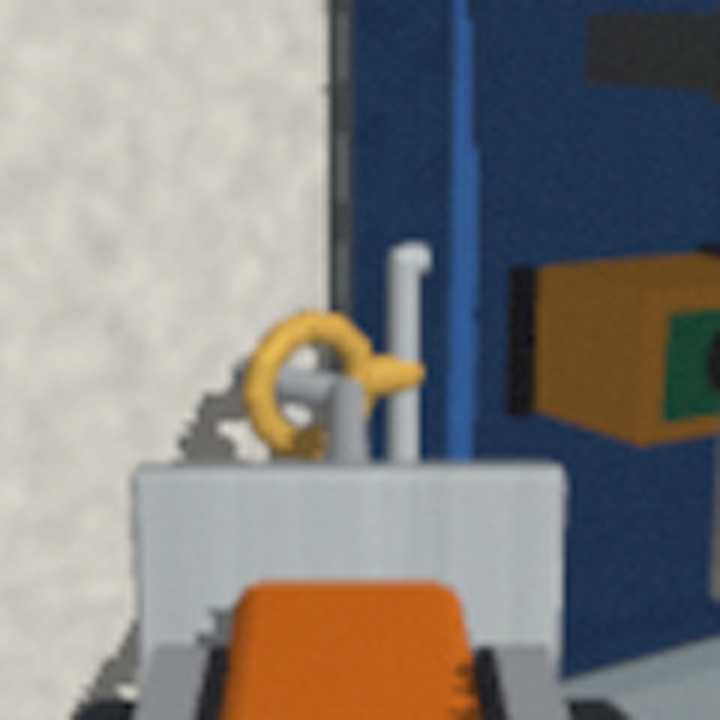

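```bash
python3 st.py -0.1 0 0.021 28 6
```

```text
t 10.375 tip [ 0.603  -0.0276  0.0221] bay [-0.0313  0.0001  0.0221] eul [ -4.6 -31.8  -2.4] q [-0.23  0.03  2.15  0.25  0.42 -0.37] F [ 0.   0.1 -1.7] w 0.022671987638410572
0.7 -0.0 0.0 0.0001 -0.0079 -0.0057 0; 0.7 -0.0 0.0 0.0001 -0.0079 -0.0056 0; 0.7 -0.0 0.0 0.0001 -0.0080 -0.0055 0; 0.7 -0.0 0.0 0.0001 -0.0081 -0.0054 0; 0.7 -0.0 0.0 0.0001 -0.0081 -0.0053 0; 0.7 -0.0 0.0 0.0001 -0.0082 -0.0052 0
total turn deg [ 3.93 -0.1   0.07] shift world mm [-58.2   4.2   3.3] shift tool [  0.7 -47.3 -34.2]
```

>>> drive_tool(motion="0.7 0 0 0 -0.008 -0.0055 0; 0.7 0 0 0 -0.008 -0.0055 0; 0.7 0 0 0 -0.008 -0.0055 0; 0.7 0 0 0 -0.008 -0.0055 0; 0.7 0 0 0 -0.008 -0.0055 0; 0.7 0 0 0 -0.008 -0.0055 0; 0 0 0 0 0 0 0")

```text
clock: 11.25
position: [0.4733, -0.0145, 0.1758]
ee_rot: [0.175, 0.707, 0.663, 0.171]
contact_force: [-1.2, 0.8, -1.2]
width: 0.0227
```

```bash
python3 st.py -0.14 0 0.021 26 5
```

```text
t 11.25 tip [ 0.5304 -0.0232  0.0222] bay [-0.104  -0.0005  0.0222] eul [ -4.4 -27.5  -2. ] q [-0.26 -0.06  2.17  0.19  0.55 -0.33] F [-1.2  0.8 -1.2] w 0.02273103860665557
0.3 -0.0 0.0 0.0002 -0.0055 -0.0031 0; 0.3 -0.0 0.0 0.0002 -0.0056 -0.0030 0; 0.3 -0.0 0.0 0.0002 -0.0056 -0.0030 0; 0.3 -0.0 0.0 0.0002 -0.0056 -0.0030 0; 0.3 -0.0 0.0 0.0002 -0.0056 -0.0030 0
total turn deg [ 1.59 -0.07  0.08] shift world mm [-31.6   2.9   0.4] shift tool [  1.  -27.7 -15.4]
```

>>> drive_tool(motion="0.3 0 0 0 -0.0056 -0.003 0; 0.3 0 0 0 -0.0056 -0.003 0; 0.3 0 0 0 -0.0056 -0.003 0; 0.3 0 0 0 -0.0056 -0.003 0; 0.3 0 0 0 -0.0056 -0.003 0; 0 0 0 0 0 0 0")

```text
clock: 12.0
position: [0.4403, -0.0126, 0.1766]
ee_rot: [0.166, 0.71, 0.665, 0.163]
contact_force: [0.2, -0.1, -1.2]
width: 0.0223
```

```bash
python3 st.py -0.155 0 0.021 26 4;  python3 - <<'E'
from h import *
grab('wrist','w9');grab('top','t9');crop('t9',240,70,340,190,5,'t9c')
E
```

```text
t 12.0 tip [ 0.4934 -0.0211  0.0216] bay [-0.1411 -0.001   0.0216] eul [ -4.4 -26.   -1.9] q [-0.27 -0.11  2.2   0.18  0.6  -0.34] F [ 0.2 -0.1 -1.2] w 0.022308748678813554
0.0 -0.0 0.0 0.0003 -0.0031 -0.0014 0; 0.0 -0.0 0.0 0.0003 -0.0031 -0.0014 0; 0.0 -0.0 0.0 0.0003 -0.0031 -0.0014 0; 0.0 -0.0 0.0 0.0003 -0.0031 -0.0014 0
total turn deg [ 0.11 -0.05  0.06] shift world mm [-13.5   2.1  -0.5] shift tool [  1.2 -12.4  -5.7]
```

View pics/w9.png

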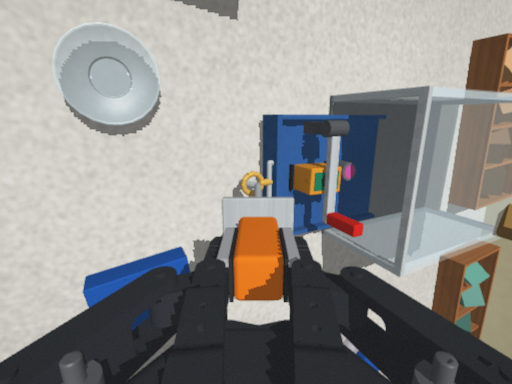

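View pics/t9c.png

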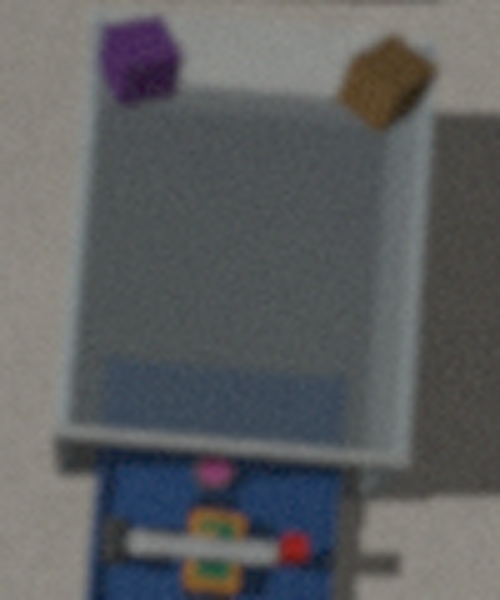

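Nearly out. Pull the rest gently until the stop is felt.

>>> drive_tool(motion="0 0 0 0 -0.0035 -0.0015 0; 0 0 0 0 -0.0035 -0.0015 0; 0 0 0 0 -0.0035 -0.0015 0; 0 0 0 0 -0.0015 -0.0007 0")

```text
clock: 12.6
position: [0.4299, -0.0126, 0.1766]
ee_rot: [0.169, 0.71, 0.664, 0.165]
contact_force: [11.0, 0.8, -14.1]
width: 0.0228
```

```bash
python3 st.py -0.16 0 0.021 26 2
```

```text
t 12.6 tip [ 0.484  -0.0212  0.0219] bay [-0.1504 -0.0018  0.0219] eul [ -4.5 -26.4  -2. ] q [-0.29 -0.13  2.22  0.19  0.6  -0.35] F [ 11.    0.8 -14.1] w 0.022834489782368288
0.2 0.0 -0.0 0.0009 -0.0038 -0.0017 0; 0.2 0.0 -0.0 0.0009 -0.0038 -0.0017 0
total turn deg [ 0.49  0.01 -0.05] shift world mm [-8.1  2.4 -0.5] shift tool [ 1.9 -7.6 -3.3]
```

```bash
python3 st.py -0.1445 -0.001 0.021 26 1; python3 - <<'E'
from h import *
grab('wrist','w10');crop('w10',200,120,320,240,6,'w10c')
p,g,O=tcp_for_tip([-.1445,-.001,.021],26)
p2,g2,O=tcp_for_tip([-.1395,-.001,.055],26)
plan(p2,g2,4,0,(p,g))
E
```

```text
t 12.6 tip [ 0.484  -0.0212  0.0219] bay [-0.1504 -0.0018  0.0219] eul [ -4.5 -26.4  -2. ] q [-0.29 -0.13  2.22  0.19  0.6  -0.35] F [ 11.    0.8 -14.1] w 0.022834489782368288
0.5 0.0 -0.0 0.0008 0.0062 0.0037 0
total turn deg [ 0.49  0.01 -0.05] shift world mm [ 7.3  0.3 -0.5] shift tool [0.8 6.2 3.7]
0.0 0.0 0.0 0.0001 0.0049 -0.0070 0; 0.0 0.0 0.0 0.0001 0.0049 -0.0070 0; 0.0 0.0 0.0 0.0001 0.0049 -0.0070 0; 0.0 0.0 0.0 0.0001 0.0049 -0.0070 0
total turn deg [0. 0. 0.] shift world mm [ 5.  -0.3 34. ] shift tool [  0.3  19.8 -28.1]
```

View pics/w10c.png

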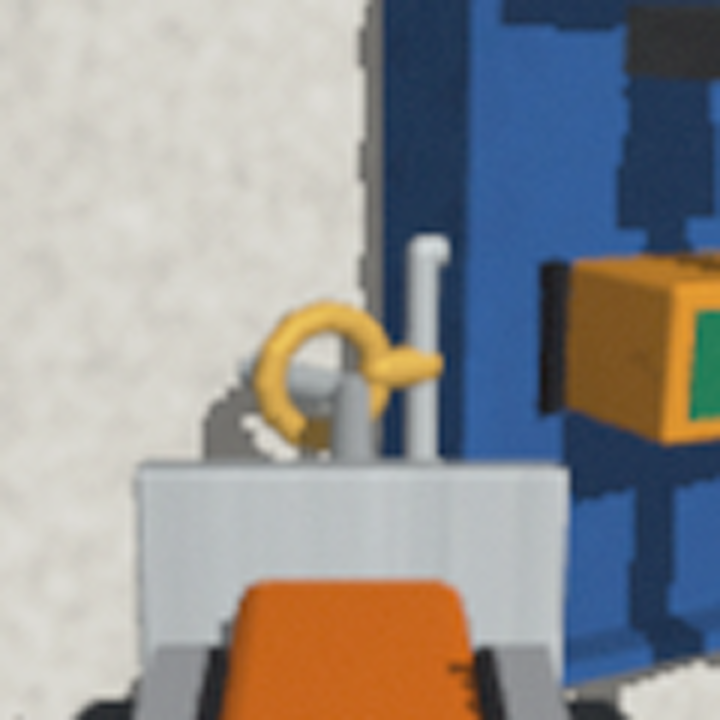

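```bash
python3 - <<'E'
from h import *
im,d,c=load('w10','wrist')
f=lambda u,v:((u+.5)/6+200-.5,(v+.5)/6+120-.5)
e=onz(c,*f(325,374),.034);print(e,tobay(e))
E
```

```text
[ 0.49587169 -0.02043352  0.034     ] [-0.1386517  -0.00020587  0.034     ]
```

>>> drive_tool(motion="0 0 0 0 0 0 0; 0.3 0 0 0.0005 0.006 0.0035 0; 0 0 0 0 0 0 0")

```text
clock: 13.02
position: [0.4366, -0.0124, 0.1755]
ee_rot: [0.166, 0.711, 0.664, 0.163]
contact_force: [-0.7, -0.5, -1.5]
width: 0.023
```

```bash
python3 st.py -0.1445 -0.0005 0.021 26 1
```

```text
t 13.025 tip [ 0.4896 -0.0209  0.0204] bay [-0.1449 -0.0011  0.0204] eul [ -4.5 -26.   -1.9] q [-0.28 -0.12  2.21  0.19  0.6  -0.34] F [-0.7 -0.5 -1.5] w 0.022988395273601834
0.1 -0.0 -0.1 0.0007 0.0008 -0.0004 0
total turn deg [ 0.08 -0.02 -0.1 ] shift world mm [0.6 0.6 0.7] shift tool [ 0.7  0.8 -0.4]
```

>>> drive_tool(motion="0 0 0 0.0007 0.0049 -0.007 0; 0 0 0 0 0.0049 -0.007 0; 0 0 0 0 0.0049 -0.007 0; 0 0 0 0 0.0049 -0.007 0; 0 0 0 0 0 0 0")

```text
clock: 13.65
position: [0.4413, -0.0122, 0.2121]
ee_rot: [0.166, 0.71, 0.664, 0.162]
contact_force: [0.1, -0.8, -2.8]
width: 0.0229
```

```bash
python3 st.py; python3 - <<'E'
from h import *
im,d=grab('wrist','w11');crop('w11',200,120,320,240,6,'w11c')
# target: hook origin (.3722 ...) in front of stand
Rs=R.from_euler('z',-12,degrees=True).as_matrix()
O=np.array([.4700,.2957,.0])-Rs@[.11,0,0]+[0,0,.25]
g=Rs@RREL.T; p=O-g@OREL
print(p); plan([*p[:2],.30],g,8,0)
E
```

```text
t 13.65 tip [ 0.4943 -0.0208  0.057 ] bay [-0.1402 -0.0006  0.057 ] eul [ -4.5 -26.   -1.9] q [-0.27 -0.15  2.13  0.16  0.71 -0.3 ] F [ 0.1 -0.8 -2.8] w 0.022893537231451426
[0.36296185 0.32005318 0.27741581]
3.2 -0.2 1.0 0.0409 -0.0063 -0.0151 0; 3.2 -0.2 1.0 0.0407 -0.0078 -0.0148 0; 3.2 -0.2 1.0 0.0405 -0.0094 -0.0145 0; 3.2 -0.2 1.0 0.0403 -0.0109 -0.0141 0; 3.2 -0.2 1.0 0.0400 -0.0124 -0.0136 0; 3.2 -0.2 1.0 0.0397 -0.0139 -0.0131 0; 3.2 -0.2 1.0 0.0394 -0.0153 -0.0124 0; 3.2 -0.2 1.0 0.0391 -0.0166 -0.0117 0
total turn deg [25.88 -1.94  8.08] shift world mm [-77.8 332.1  88.5] shift tool [ 327.3  -50.2 -120.6]
```

View pics/w11c.png

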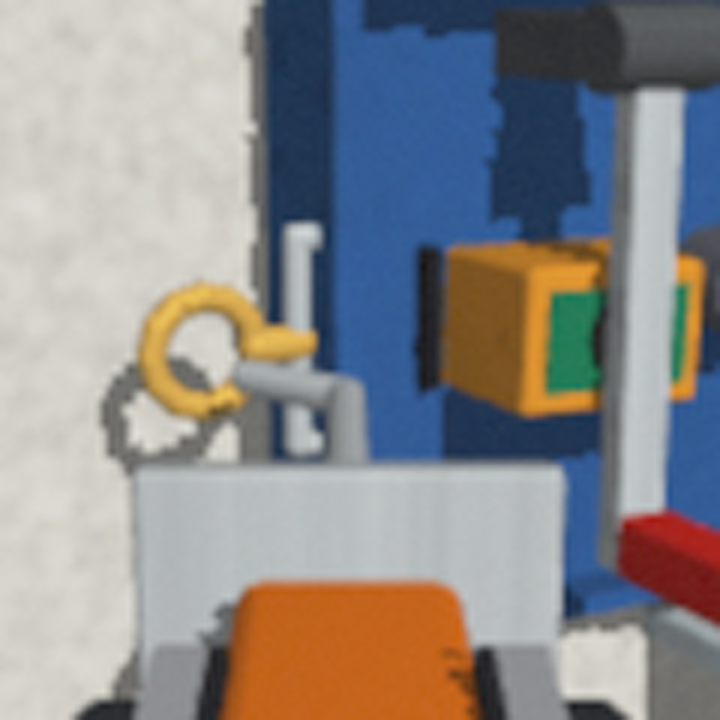

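>>> drive_tool(motion="0 0 0 0 0.0088 -0.018 0; 0 0 0 0 0.0088 -0.018 0; 3.2 -0.2 1 0.041 -0.006 -0.015 0; 3.2 -0.2 1 0.041 -0.008 -0.015 0; 3.2 -0.2 1 0.0405 -0.0094 -0.0145 0; 3.2 -0.2 1 0.040 -0.011 -0.010 0; 3.2 -0.2 1 0.040 -0.0124 -0.010 0; 3.2 -0.2 1 0.040 -0.014 -0.008 0; 3.2 -0.2 1 0.039 -0.015 -0.005 0; 3.2 -0.2 1 0.039 -0.0166 -0.002 0; 0 0 0 0 0 0 0; 0 0 0 0 0 0 0")

```text
clock: 15.2
position: [0.3659, 0.3293, 0.3105]
ee_rot: [-0.005, 0.78, 0.626, 0.006]
contact_force: [-1.3, -1.2, -2.0]
width: 0.0227
```

```bash
python3 st.py; python3 - <<'E'
from h import *
Rs=R.from_euler('z',-12,degrees=True).as_matrix()
O=np.array([.4700,.2957,.0])-Rs@[.11,0,0]+[0,0,.195]
g=Rs@RREL.T; p=O-g@OREL
t,On,Rh=tip_now();print(On)
plan(p,g,4,0)
grab('wrist','w12');grab('scene','s12');crop('s12',250,60,410,220,4,'s12c')
E
```

```text
t 15.2 tip [0.3431 0.3301 0.148 ] bay [-0.3155  0.3388  0.148 ] eul [-12.5   0.8   0.4] q [0.58 0.11 1.53 0.01 1.49 0.8 ] F [-1.3 -1.2 -2. ] w 0.02274577450316647
[0.36500632 0.32805988 0.28308595]
-0.2 -0.1 -0.1 -0.0028 -0.0002 0.0220 0; -0.2 -0.1 -0.1 -0.0027 -0.0003 0.0220 0; -0.2 -0.1 -0.1 -0.0027 -0.0004 0.0220 0; -0.2 -0.1 -0.1 -0.0027 -0.0005 0.0220 0
total turn deg [-0.82 -0.23 -0.52] shift world mm [ -3.   -9.3 -88.1] shift tool [-11.1  -0.8  87.9]
```

View pics/w12.png

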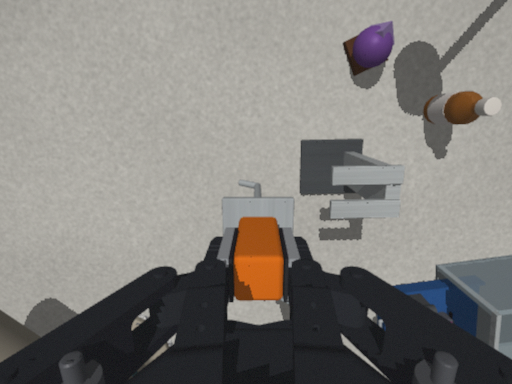

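View pics/s12c.png

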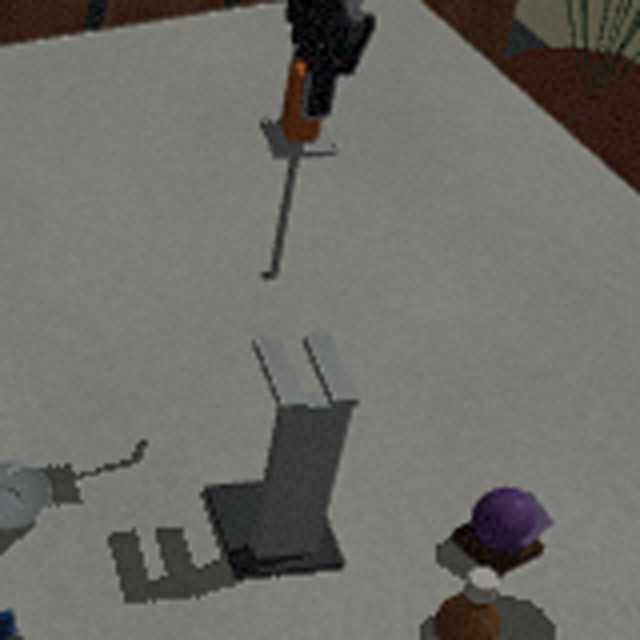

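```bash
python3 - <<'E'
from h import *
crop('w12',290,120,420,260,5,'w12c')
E
```

```text
(no output)
```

View pics/w12c.png

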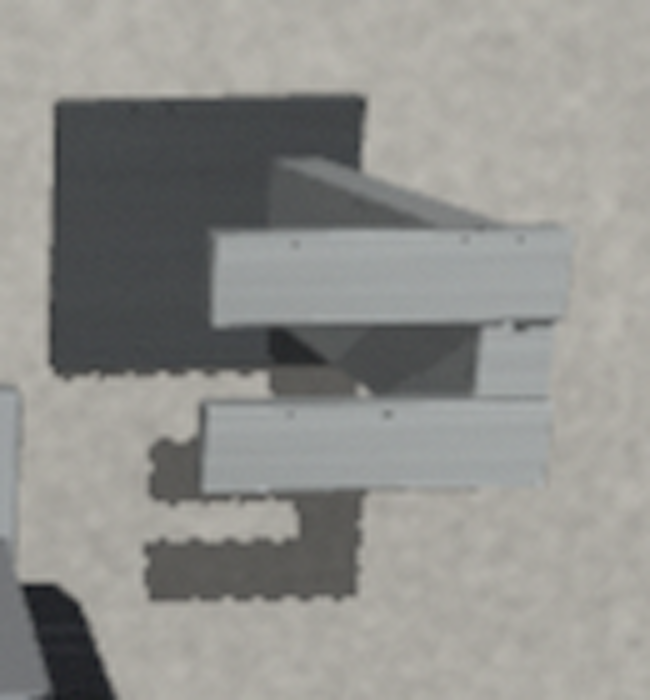

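```bash
python3 - <<'E'
from h import *
im,d,c=load('w12','wrist')
f=lambda u,v:((u+.5)/5+290-.5,(v+.5)/5+120-.5)
q=[onz(c,*f(*p),.168) for p in [(212,231),(568,226),(548,486),(203,492)]]
q2=[onz(c,*f(*p),.168) for p in [(214,326),(205,404),(475,325),(474,398)]]
for x in q+q2: print(x.round(4))
az=lambda a,b:np.degrees(np.arctan2(*(b-a)[1::-1]))
print(az(q[0],q[1]),az(q[3],q[2]))
ctr=np.mean(q,0); a=np.radians(-12)
print('seat',ctr[:2]-.008*np.array([np.cos(a),np.sin(a)]))
m=(q2[0]+q2[1])/2; print('seat from mouth',m[:2]+.030*np.array([np.cos(a),np.sin(a)]), 'slot rear', (q2[2]+q2[3])/2)
# tip/bend in this image vs predicted
t,O,Rh=tip_now(); print('tip',proj(c,t),'handle top',proj(c,O+Rh@[0,0,.06]))
hsv=cv2.cvtColor(im,cv2.COLOR_RGB2HSV)
mm=cv2.inRange(hsv,(2,180,185),(16,255,255)); n,l,st,ce=cv2.connectedComponentsWithStats(mm)
i=1+np.argmax(st[1:,4]);print(st[i],ce[i])
E
```

```text
[0.4446 0.3306 0.168 ]
[0.5177 0.3155 0.168 ]
[0.5088 0.2582 0.168 ]
[0.4342 0.2732 0.168 ]
[0.4421 0.3101 0.168 ]
[0.4376 0.2933 0.168 ]
[0.4966 0.2983 0.168 ]
[0.4948 0.2821 0.168 ]
-11.633335132067563 -11.370049653292861
seat [0.46848317 0.29605018]
seat from mouth [0.46917805 0.29547057] slot rear [0.49566934 0.29020062 0.168     ]
tip [239.34466373 182.49026211] handle top [260.45945096 275.42359201]
[ 235  256   47   43 1591] [260.16970459 274.37209302]
```

```bash
cat > stand.py <<'E'
from h import *
import sys
Rs=R.from_euler('z',-11.8,degrees=True).as_matrix(); SEAT=np.array([.4690,.2957,0])
t,O,Rh=tip_now();s=get_state();print(s['clock'],'O stand',(Rs.T@(O-SEAT)).round(4),'eul',R.from_matrix(Rs.T@Rh).as_euler('ZYX',degrees=True).round(2),'F',s['contact_force'].round(1),s['width'])
a=[float(x) for x in sys.argv[1:5]]
if a:
    O=SEAT+Rs@np.array(a[:3]); g=Rs@RREL.T; plan(O-g@OREL,g,int(a[3]),0)
E
python3 stand.py -.11 .001 .188 5
```

```text
15.3 O stand [-0.1084  0.01    0.2833] eul [-0.77  0.82  0.27] F [ 0.1 -0.4 -0.7] 0.022702780629470655
-0.2 -0.1 -0.2 -0.0021 -0.0004 0.0190 0; -0.2 -0.1 -0.2 -0.0021 -0.0004 0.0190 0; -0.2 -0.1 -0.2 -0.0021 -0.0005 0.0190 0; -0.2 -0.1 -0.2 -0.0020 -0.0005 0.0190 0; -0.2 -0.1 -0.2 -0.0020 -0.0006 0.0190 0
total turn deg [-0.81 -0.26 -0.78] shift world mm [ -3.8  -8.3 -95.3] shift tool [-10.5  -1.9  95.2]
```

>>> drive_tool(motion="-0.2 0 -0.2 -0.002 0 0.019 0; -0.2 0 -0.2 -0.002 -0.0005 0.019 0; -0.2 0 -0.2 -0.002 -0.0005 0.019 0; -0.2 0 -0.2 -0.002 -0.0005 0.019 0; 0 0 0 -0.002 0 0.013 0; 0 0 0 0 0 0 0; 0 0 0 0 0 0 0")

```text
clock: 16.18
position: [0.3641, 0.3149, 0.2216]
ee_rot: [0.002, 0.778, 0.628, 0.013]
contact_force: [-0.4, 0.1, -0.9]
width: 0.023
```

```bash
python3 stand.py 0 .001 .186 6
```

```text
16.175 O stand [-0.1066 -0.004   0.1942] eul [-0.39 -0.36  0.43] F [-0.4  0.1 -0.9] 0.02296943927354836
0.1 -0.1 -0.1 0.0009 0.0178 0.0017 0; 0.1 -0.1 -0.1 0.0009 0.0178 0.0017 0; 0.1 -0.1 -0.1 0.0009 0.0178 0.0017 0; 0.1 -0.1 -0.1 0.0009 0.0178 0.0017 0; 0.1 -0.1 -0.1 0.0009 0.0178 0.0017 0; 0.1 -0.1 -0.1 0.0009 0.0178 0.0016 0
total turn deg [ 0.37 -0.42 -0.39] shift world mm [105.6 -16.7  -8.2] shift tool [  5.7 106.6  10.4]
```

Move halfway first, fixing the lateral offset early, then check.

>>> drive_tool(motion="0.2 -0.3 -0.3 0.005 0.001 0.007 0; 0 0 0 0 0.015 0 0; 0 0 0 0 0.015 0 0; 0 0 0 0 0 0 0; 0 0 0 0 0 0 0")

```text
clock: 16.8
position: [0.4001, 0.3142, 0.2162]
ee_rot: [0.003, 0.776, 0.63, 0.012]
contact_force: [-0.3, 0.4, -1.6]
width: 0.0228
```

```bash
python3 stand.py 0 .001 .186 5; python3 - <<'E'
from h import *
grab('wrist','w13')
E
```

```text
16.8 O stand [-0.0713  0.0025  0.1888] eul [-0.1  -0.32  0.24] F [-0.3  0.4 -1.6] 0.022785813168796916
0.1 -0.0 -0.0 -0.0003 0.0143 0.0008 0; 0.1 -0.0 -0.0 -0.0003 0.0143 0.0008 0; 0.1 -0.0 -0.0 -0.0003 0.0143 0.0008 0; 0.1 -0.0 -0.0 -0.0003 0.0143 0.0008 0; 0.1 -0.0 -0.0 -0.0003 0.0143 0.0008 0
total turn deg [ 0.32 -0.24 -0.1 ] shift world mm [ 69.7 -16.   -2.8] shift tool [-1.4 71.4  4.2]
```

View pics/w13.png

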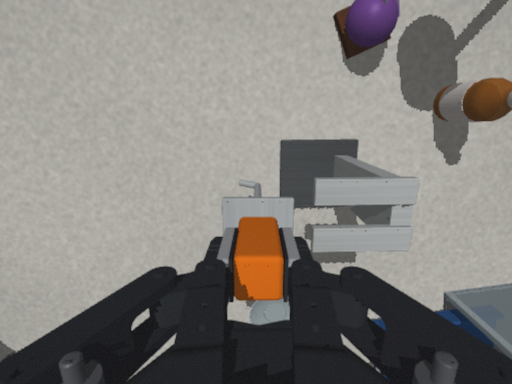

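>>> drive_tool(motion="0.1 0 0 -0.0005 0.0143 0.0008 0; 0.1 0 0 -0.0005 0.0143 0.0008 0; 0.1 0 0 -0.0003 0.0143 0.0008 0; 0 0 0 0 0.0143 0.0006 0; 0 0 0 0 0.011 0.0006 0; 0 0 0 0 0 0 0; 0 0 0 0 0 0 0")

```text
clock: 17.73
position: [0.4719, 0.2976, 0.2133]
ee_rot: [0.0, 0.776, 0.63, 0.01]
contact_force: [-0.6, -0.1, -1.2]
width: 0.0227
```

```bash
python3 stand.py 0 .001 .170 2; python3 - <<'E'
from h import *
grab('wrist','w14');grab('scene','s14');crop('s14',290,100,400,220,5,'s14c')
E
```

```text
17.725 O stand [0.0022 0.001  0.1858] eul [-0.11 -0.01  0.24] F [-0.6 -0.1 -1.2] 0.022727136726645763
0.0 -0.1 -0.1 -0.0001 -0.0012 0.0079 0; 0.0 -0.1 -0.1 -0.0000 -0.0012 0.0079 0
total turn deg [ 0.01 -0.24 -0.11] shift world mm [ -2.1   0.6 -15.8] shift tool [-0.1 -2.4 15.8]
```

View pics/w14.png

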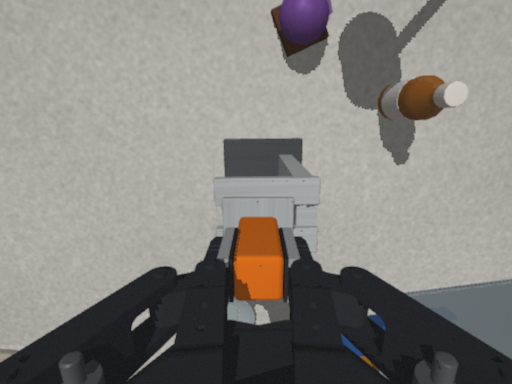

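View pics/s14c.png

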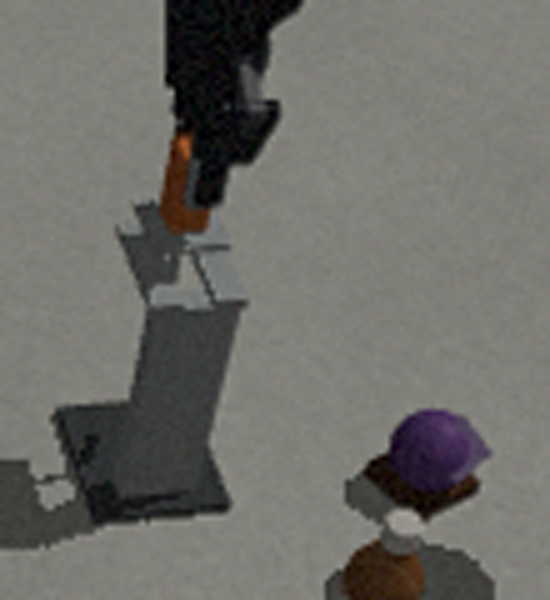

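>>> drive_tool(motion="0 0 0 0 -0.001 0.006 0; 0 0 0 0 -0.001 0.006 0; 0 0 0 0 0 0.004 0; 0 0 0 0 0 0 0; 0 0 0 0 0 0 0")

```text
clock: 18.45
position: [0.4685, 0.2987, 0.1962]
ee_rot: [0.0, 0.776, 0.631, 0.01]
contact_force: [-0.3, 0.5, -1.3]
width: 0.0235
```

```bash
python3 stand.py 0 .001 .168 1
```

```text
18.45 O stand [-0.0014  0.0014  0.1687] eul [-0.01  0.01  0.23] F [-0.3  0.5 -1.3] 0.023450590610345254
-0.0 -0.2 -0.0 -0.0003 0.0013 0.0008 0
total turn deg [-0.01 -0.23 -0.01] shift world mm [ 1.3 -0.5 -0.7] shift tool [-0.3  1.3  0.8]
```

>>> drive_tool(motion="0 0 0 0 0 0.001 0; 0 0 0 0 0 0.001 0")

```text
clock: 18.7
position: [0.4687, 0.2988, 0.1954]
ee_rot: [0.0, 0.776, 0.631, 0.011]
contact_force: [-2.4, -0.5, 7.1]
width: 0.0226
```

```bash
python3 stand.py 0 .001 .168 1
```

```text
18.7 O stand [-0.0011  0.0016  0.1679] eul [-0.01 -0.03  0.27] F [-2.4 -0.5  7.1] 0.022647857627476675
0.0 -0.3 -0.0 -0.0005 0.0012 -0.0000 0
total turn deg [ 0.03 -0.27 -0.02] shift world mm [ 1.  -0.7  0.1] shift tool [-0.5  1.2 -0. ]
```

>>> drive_tool(motion="0 0 0 0 0 0 80; 0 0 0 0 0 0 80; 0 0 0 0 0 0 80; 0 0 0 0 0 0 80; 0 0 0 0 0 -0.03 100; 0 0 0 0 0 -0.04 100; 0 0 0 0 0 -0.04 100; 0 0 0 0 0 0 100")

```text
clock: 19.7
position: [0.4672, 0.2975, 0.3078]
ee_rot: [0.0, 0.776, 0.631, 0.011]
contact_force: [-1.3, 0.8, -0.4]
width: 0.0855
```

```bash
python3 - <<'E'
from h import *
grab('wrist','w15');grab('top','t15'); s=get_state();print(s)
im,d,c=load('w15','wrist')
hsv=cv2.cvtColor(im,cv2.COLOR_RGB2HSV)
mm=cv2.inRange(hsv,(2,180,185),(16,255,255)); n,l,st,ce=cv2.connectedComponentsWithStats(mm)
i=1+np.argmax(st[1:,4]);print(st[i],ce[i],onz(c,*ce[i],.228))
crop('t15',190,120,400,280,3,'t15c')
E
```

```text
{'clock': 19.8, 'qpos': array([0.43841412, 0.20084261, 1.42915291, 0.00428756, 1.49786971,
       0.64350052]), 'qd': array([-0.00021634,  0.01646755,  0.03388858,  0.00047402, -0.00296912,
       -0.00112814]), 'effort': array([ 2.24916165e-02, -3.95718777e+01, -2.67967361e+01,  2.48040108e-02,
       -9.94930998e-02,  2.44820842e-05]), 'position': array([0.46552111, 0.29662752, 0.30417156]), 'ee_rot': array([-4.14415659e-04,  7.75843616e-01,  6.30884299e-01,  7.17729880e-03]), 'contact_force': array([-0.52478392, -0.86413035, -1.02934614]), 'moment': array([2.18152444e-02, 1.11054056e-02, 9.62778153e-05]), 'width': 0.08565368690102403}
[246 190  25  24 542] [257.68634686 201.28597786] [0.46682988 0.29602741 0.228     ]
```

View pics/w15.png

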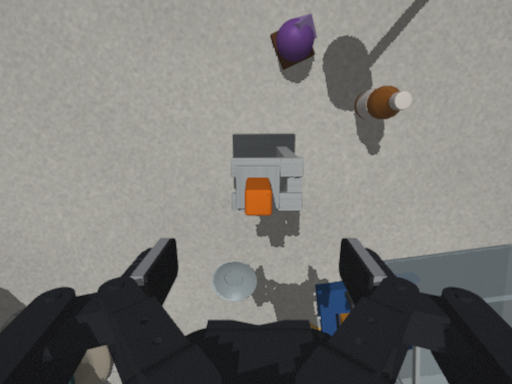

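View pics/t15c.png

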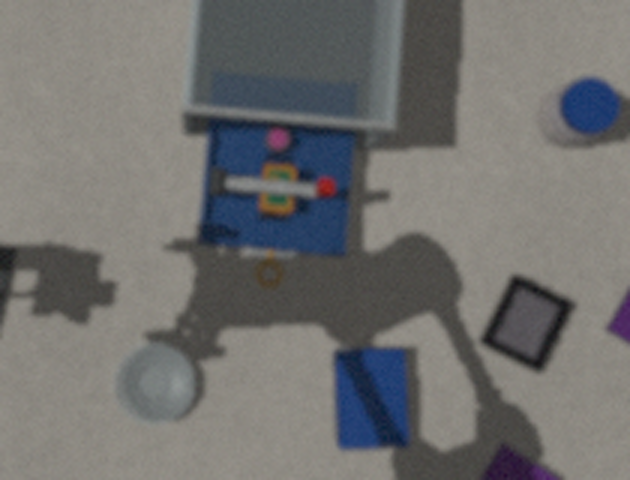

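```bash
python3 - <<'E'
from h import *
im,d,c=load('t15','top')
hsv=cv2.cvtColor(im,cv2.COLOR_RGB2HSV)
m=cv2.inRange(hsv,(0,170,90),(6,255,255))|cv2.inRange(hsv,(174,170,90),(180,255,255)); n,l,st,ce=cv2.connectedComponentsWithStats(m)
for i in range(1,n):
    if st[i,4]>8: print(st[i],ce[i],onz(c,*ce[i],.114),tobay(onz(c,*ce[i],.114)))
plan([.56,-.075,.24],pose_R(86),8,45)
E
```

```text
[297 180   4   5  18] [298.33333333 182.        ] [ 0.5780459  -0.06727069  0.114     ] [-0.05341047 -0.04119677  0.114     ]
0.1 -0.1 -1.0 -0.0432 0.0210 0.0077 45; 0.1 -0.1 -1.0 -0.0435 0.0202 0.0077 45; 0.1 -0.1 -1.0 -0.0438 0.0195 0.0078 45; 0.1 -0.1 -1.0 -0.0441 0.0188 0.0078 45; 0.1 -0.1 -1.0 -0.0444 0.0180 0.0078 45; 0.1 -0.1 -1.0 -0.0447 0.0173 0.0079 45; 0.1 -0.1 -1.0 -0.0450 0.0165 0.0079 45; 0.1 -0.1 -1.0 -0.0453 0.0158 0.0080 45
total turn deg [ 0.53 -0.63 -7.77] shift world mm [  94.5 -371.6  -64.2] shift tool [-345.3  167.8   61.6]
```

>>> drive_tool(motion="0 0 -1 -0.043 0.021 0 45; 0 0 -1 -0.0435 0.020 0 45; 0 0 -1 -0.044 0.0195 0 45; 0 0 -1 -0.044 0.019 0.005 45; 0 0 -1 -0.0445 0.018 0.015 45; 0 0 -1 -0.0445 0.017 0.015 45; 0 0 -1 -0.045 0.0165 0.015 45; 0 0 -1 -0.045 0.016 0.01 45; 0 0 0 0 0 0 45; 0 0 0 0 0 0 45")

```text
clock: 21.05
position: [0.5557, -0.0835, 0.22]
ee_rot: [-0.012, 0.728, 0.686, -0.003]
contact_force: [-0.5, 0.6, 0.1]
width: 0.0384
```

```bash
python3 - <<'E'
from h import *
grab('wrist','w16');s=get_state();print(s['position'],s['qpos'],s['width'])
plan([.576,-.07,.24],pose_R(86),1,45)
E
```

```text
[ 0.5557138  -0.08339572  0.22004598] [-0.2770027   0.27480792  1.53513685  0.00661938  1.3545595  -0.22039944] 0.038418849325199386
-1.2 -0.6 0.7 0.0148 0.0191 -0.0202 45
total turn deg [-1.2  -0.64  0.67] shift world mm [20.3 13.4 20. ] shift tool [ 14.8  19.1 -20.2]
```

View pics/w16.png

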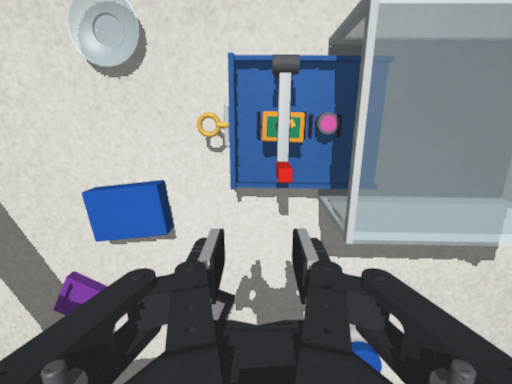

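```bash
python3 - <<'E'
from h import *
crop('w16',225,40,365,220,4,'w16c')
im,d,c=load('w16','wrist')
hsv=cv2.cvtColor(im,cv2.COLOR_RGB2HSV)
m=cv2.inRange(hsv,(0,180,170),(6,255,255))|cv2.inRange(hsv,(174,180,170),(180,255,255)); n,l,st,ce=cv2.connectedComponentsWithStats(m)
for i in range(1,n):
    if st[i,4]>20: p=onz(c,*ce[i],.114);print(st[i],ce[i],p,tobay(p))
E
```

```text
[278 162  14  20 251] [284.2310757  172.31474104] [ 0.5774214  -0.06647033  0.114     ] [-0.05408928 -0.04044192  0.114     ]
```

View pics/w16c.png

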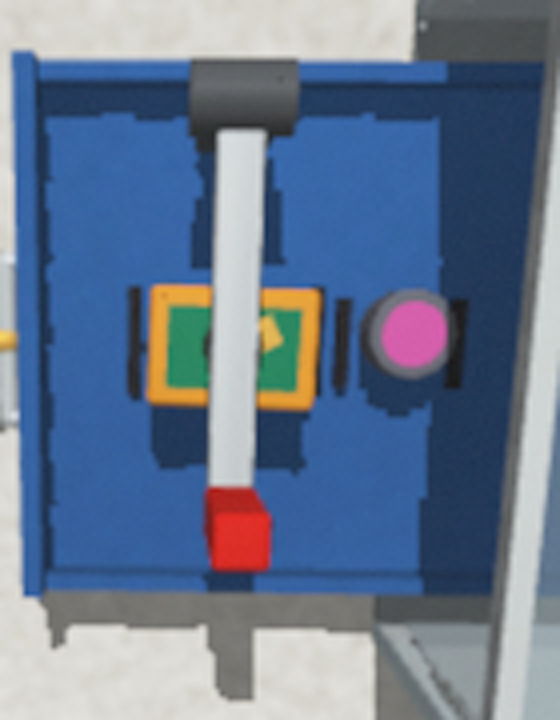

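```bash
python3 - <<'E'
from h import *
im,d,c=load('w16','wrist')
f=lambda u,v:((u+.5)/4+225-.5,(v+.5)/4+40-.5)
p=onz(c,*f(242,541),.114);print(p,tobay(p))
p=onz(c,*f(235,347),.058);print('spec',p,tobay(p)); p=onz(c,*f(412,333),.042);print('spare',p,tobay(p))
plan([.578,-.069,.15],pose_R(86),3,45)
E
```

```text
[ 0.57816317 -0.06891324  0.114     ] [-0.0531789  -0.04282714  0.114     ]
spec [ 0.58174334 -0.02739989  0.058     ] [-0.05250328 -0.00116517  0.058     ]
spare [ 0.63263668 -0.02702876  0.042     ] [-0.0017598   0.00275519  0.042     ]
-0.4 -0.2 0.2 0.0050 0.0076 0.0233 45; -0.4 -0.2 0.2 0.0051 0.0074 0.0233 45; -0.4 -0.2 0.2 0.0052 0.0073 0.0233 45
total turn deg [-1.2  -0.64  0.67] shift world mm [ 22.3  14.4 -70. ] shift tool [14.9 22.9 69.8]
```

>>> drive_tool(motion="-0.4 -0.2 0.2 0.005 0.0076 0.02 45; -0.4 -0.2 0.2 0.005 0.0075 0.02 45; -0.4 -0.2 0.2 0.005 0.0073 0.02 45; 0 0 0 0 0 0 45; 0 0 0 0 0 0 45")

```text
clock: 21.72
position: [0.5777, -0.0628, 0.1603]
ee_rot: [0.0, 0.728, 0.685, 0.001]
contact_force: [-0.2, -0.1, 0.2]
width: 0.0382
```

```bash
python3 - <<'E'
from h import *
grab('wrist','w17')
plan([.578,-.069,.083],pose_R(86),3,45)
E
```

```text
0.0 -0.0 0.2 -0.0021 0.0002 0.0258 45; 0.0 -0.0 0.2 -0.0021 0.0002 0.0258 45; 0.0 -0.0 0.2 -0.0021 0.0002 0.0258 45
total turn deg [ 0.13 -0.08  0.47] shift world mm [  0.3  -6.2 -77.3] shift tool [-6.3  0.5 77.3]
```

View pics/w17.png

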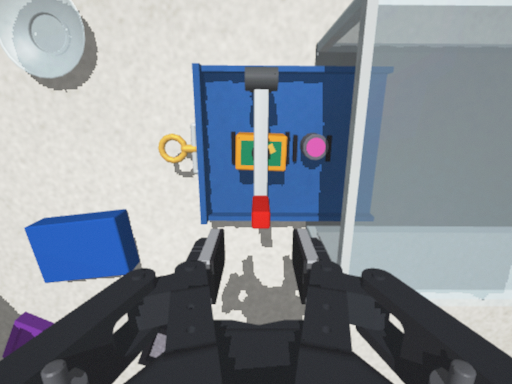

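```bash
python3 - <<'E'
from h import *
im,d,c=load('w17','wrist')
hsv=cv2.cvtColor(im,cv2.COLOR_RGB2HSV)
m=cv2.inRange(hsv,(0,180,210),(6,255,255))|cv2.inRange(hsv,(174,180,210),(180,255,255)); n,l,st,ce=cv2.connectedComponentsWithStats(m)
for i in range(1,n):
    if st[i,4]>20: p=onz(c,*ce[i],.114);print(st[i],ce[i],p,tobay(p)); plan([p[0],p[1],.083],pose_R(86),1,45)
E
```

```text
[253 211  16  17 261] [260.4137931  219.27586207] [ 0.57806044 -0.06841724  0.114     ] [-0.05331598 -0.04233952  0.114     ]
0.1 -0.1 0.5 -0.0057 0.0006 0.0773 45
total turn deg [ 0.13 -0.08  0.47] shift world mm [  0.4  -5.6 -77.3] shift tool [-5.7  0.6 77.3]
```

>>> drive_tool(motion="0 0 0.3 -0.005 0.0005 0.02 45; 0 0 0 -0.001 0 0.02 45; 0 0 0 0 0 0.02 45; 0 0 0 0 0 0.01 45; 0 0 0 0 0 0 45")

```text
clock: 22.4
position: [0.5808, -0.0698, 0.0945]
ee_rot: [0.005, 0.73, 0.683, 0.004]
contact_force: [0.5, -0.1, -0.3]
width: 0.0385
```

```bash
python3 - <<'E'
from h import *
plan([.578,-.0685,.083],pose_R(86),1,45)
s=get_state();print(s['position'],s['contact_force'])
E
```

```text
0.7 0.0 0.2 0.0011 -0.0031 0.0115 45
total turn deg [0.72 0.04 0.18] shift world mm [ -2.8   1.3 -11.5] shift tool [ 1.1 -3.1 11.5]
[ 0.5808355  -0.06980647  0.09451857] [ 0.46122096 -0.10485121 -0.26608818]
```

Adjust, close lightly (25 N).

>>> drive_tool(motion="0.5 0 0 0.001 -0.003 0.0105 45; 0 0 0 0 0 0 45; 0 0 0 0 0 0 0; 0 0 0 0 0 0 0; 0 0 0 0 0 0 0", newtons=25)

```text
clock: 23.02
position: [0.5795, -0.0688, 0.0855]
ee_rot: [0.003, 0.73, 0.683, 0.002]
contact_force: [1.8, 0.2, -1.5]
width: 0.0138
```

```bash
python3 - <<'E'
from h import *
s=get_state();print(s['position'],s['contact_force'],s['width'],s['clock'],tobay(s['position']))
grab('wrist','w18')
# arc: rows in tool axes. world dirs: +y bay = tool x approx ; up = -tool z
yb,zb=-.103,.032
prev=0
for ph in np.radians(np.arange(0,111,10)):
    y=yb*np.cos(ph)+zb*np.sin(ph); z=-yb*np.sin(ph)+zb*np.cos(ph)
    print(round(np.degrees(ph)),'y',round(y-yb,4),'z',round(z-zb,4))
E
```

```text
[ 0.57947011 -0.0688153   0.08545435] [ 1.80406431  0.23321193 -1.46684405] 0.013811541397056145 23.025 [-0.05188198 -0.04263827  0.08545435]
0 y 0.0 z 0.0
10 y 0.0071 z 0.0174
20 y 0.0172 z 0.0333
30 y 0.0298 z 0.0472
40 y 0.0447 z 0.0587
50 y 0.0613 z 0.0675
60 y 0.0792 z 0.0732
70 y 0.0978 z 0.0757
80 y 0.1166 z 0.075
90 y 0.135 z 0.071
100 y 0.1524 z 0.0639
110 y 0.1683 z 0.0538
```

View pics/w18.png

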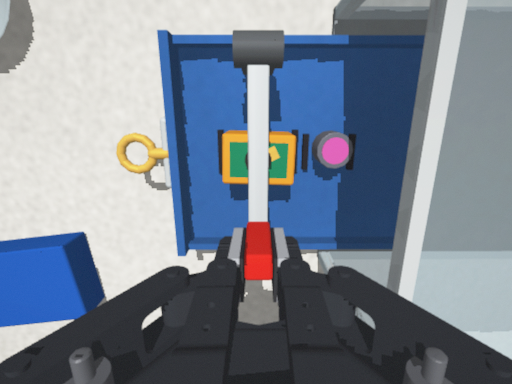

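>>> drive_tool(motion="0 0 0 0.0082 0 -0.0173 0; 0 0 0 0.011 0 -0.0156 0; 0 0 0 0.0136 0 -0.0135 0; 0 0 0 0 0 0 0")

```text
clock: 23.58
position: [0.5819, -0.0352, 0.1328]
ee_rot: [0.004, 0.73, 0.683, 0.002]
contact_force: [1.9, 0.5, -0.2]
width: 0.0135
```

```bash
cat > cl.py <<'E'
from h import *
s=get_state(); b=tobay(s['position'])-np.array([-.0519,-.0426,.0855]); y=-.103+b[1]; z=.038+b[2]
print('pos',s['position'],'d',b.round(4),'r',np.hypot(y,z),'should',np.hypot(.103,.038),'phi',np.degrees(np.arctan2(.103,.038)-np.arctan2(-y,z)),'F',s['contact_force'],s['width'],R.from_matrix(pose_R(86).T@q2R(s['ee_rot'])).as_rotvec(degrees=True).round(1),s['clock'])
E
python3 cl.py
```

```text
pos [ 0.58188161 -0.03521206  0.1327752 ] d [0.0001 0.0337 0.0473] r 0.10991405069169047 should 0.10978615577567145 phi 30.630195289929567 F [ 1.87834432  0.47822414 -0.17857491] 0.01346231639507136 [-0.4 -0.2 -0.2] 23.575
```

Tracking perfectly (φ≈31°). Continue over.

>>> drive_tool(motion="0 0 0 0.0157 0 -0.0109 0; 0 0 0 0.0174 0 -0.008 0; 0 0 0 0.0185 0 -0.0049 0; 0 0 0 0.0191 0 -0.0016 0; 0 0 0 0 0 0 0")

```text
clock: 24.2
position: [0.5867, 0.0397, 0.159]
ee_rot: [0.005, 0.73, 0.684, 0.001]
contact_force: [0.8, -1.6, -1.7]
width: 0.0136
```

```bash
python3 cl.py
```

```text
pos [0.58665369 0.03965231 0.15897727] d [-0.0004  0.1087  0.0735] r 0.11162118082670223 should 0.10978615577567145 phi 72.65912042658896 F [ 0.79841901 -1.56471921 -1.72750621] 0.013622853735011532 [-0.5 -0.3 -0.3] 24.2
```

>>> drive_tool(motion="0 0 0 0.019 0 0.003 0; 0 0 0 0.018 0 0.0055 0; 0 0 0 0.0172 0 0.0088 0; 0 0 0 0.0145 0 0.011 0; 0 0 0 0 0 0 0")

```text
clock: 24.82
position: [0.5917, 0.1131, 0.1286]
ee_rot: [0.005, 0.73, 0.684, 0.001]
contact_force: [1.3, -0.8, 0.8]
width: 0.0136
```

```bash
python3 cl.py; python3 - <<'E'
from h import *
grab('scene','s19');crop('s19',190,150,350,350,4,'s19c')
E
```

```text
pos [0.59165245 0.11313618 0.12863312] d [-0.0005  0.1823  0.0431] r 0.11346457699881025 should 0.10978615577567145 phi 114.10187337449202 F [ 1.26205803 -0.75021377  0.76406146] 0.013602808114254931 [-0.5 -0.3 -0.3] 24.825
```

View pics/s19c.png

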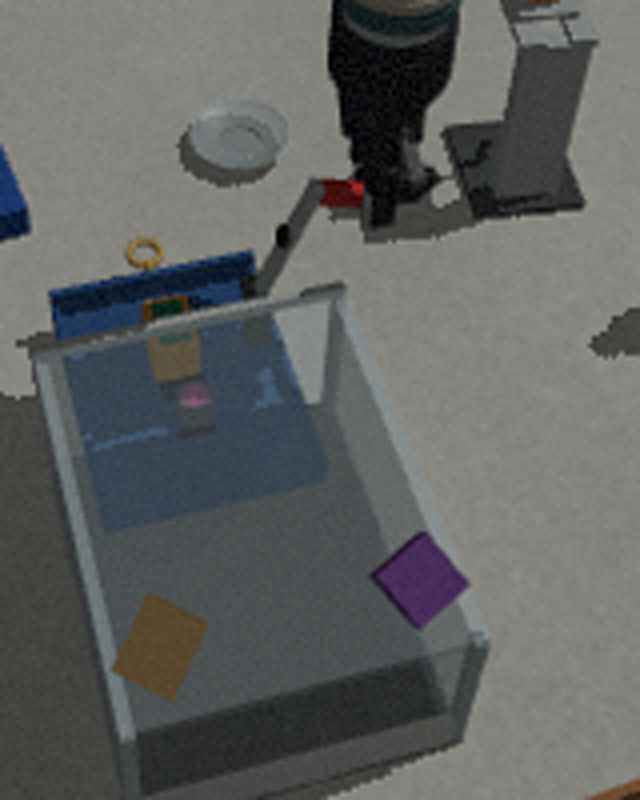

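>>> drive_tool(motion="0 0 0 0 0 0 45; 0 0 0 0 0 0 45; 0 0 0 0 0 0 45; 0 0 0 0 0 -0.03 45; 0 0 0 0 0 -0.04 60; 0 0 0 -0.02 0 -0.04 60; 0 0 0 -0.03 0 -0.01 60; 0 0 0 -0.04 0 0 60; 0 0 0 -0.04 0 0 60; 0 0 0 0 0 0 60")

```text
clock: 26.12
position: [0.5803, -0.0219, 0.2542]
ee_rot: [0.004, 0.731, 0.683, 0.001]
contact_force: [-0.3, 0.6, 0.3]
width: 0.0513
```

```bash
python3 - <<'E'
from h import *
s=get_state();print(s['position'],s['clock'],s['contact_force'])
grab('scene','s20');crop('s20',190,150,350,350,4,'s20c'); grab('wrist','w20')
E
```

```text
[ 0.58027468 -0.02186606  0.25420553] 26.125 [-0.34236775  0.59645431  0.25638198]
```

View pics/s20c.png

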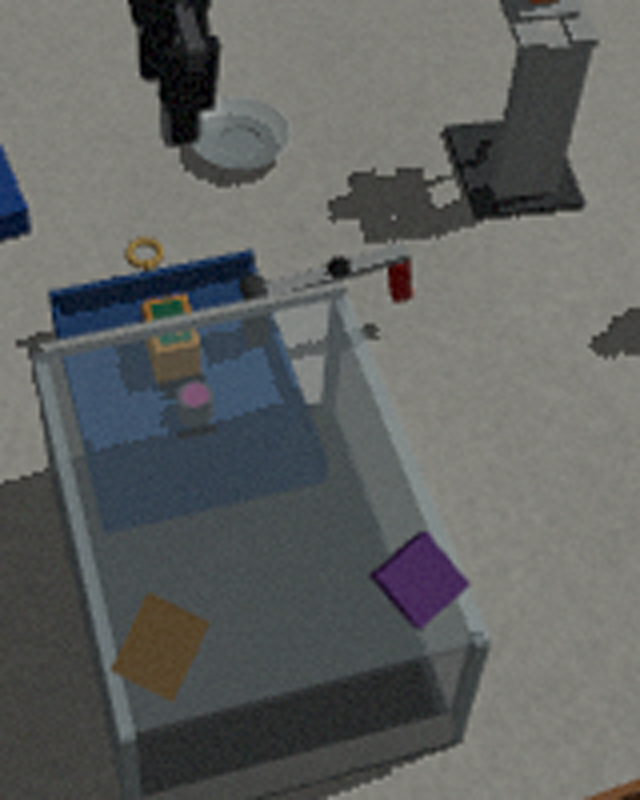

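View pics/w20.png

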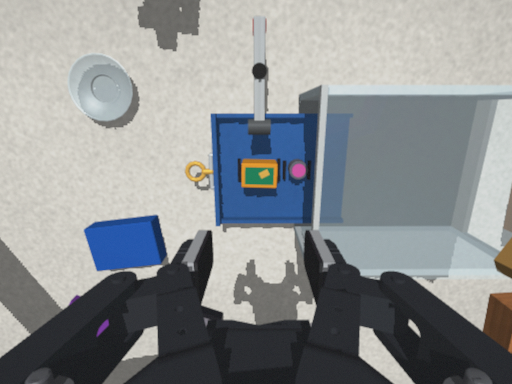

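```bash
python3 - <<'E'
from h import *
crop('w20',200,90,340,240,5,'w20c')
im,d,c=load('w20','wrist')
hsv=cv2.cvtColor(im,cv2.COLOR_RGB2HSV)
m=cv2.inRange(hsv,(8,150,120),(28,255,255))|cv2.inRange(hsv,(60,120,60),(85,255,255)); n,l,st,ce=cv2.connectedComponentsWithStats(m)
for i in range(1,n):
    if st[i,4]>60: p=onz(c,*ce[i],.058);print(st[i],ce[i],p,tobay(p))
E
```

```text
[241 160  37  28 832] [258.52644231 173.19831731] [ 0.58077574 -0.02421092  0.058     ] [-0.05369097  0.00194854  0.058     ]
[186 162  26  19 168] [197.07142857 171.13095238] [ 0.50417469 -0.01629854  0.058     ] [-0.13065737  0.00449822  0.058     ]
```

View pics/w20c.png

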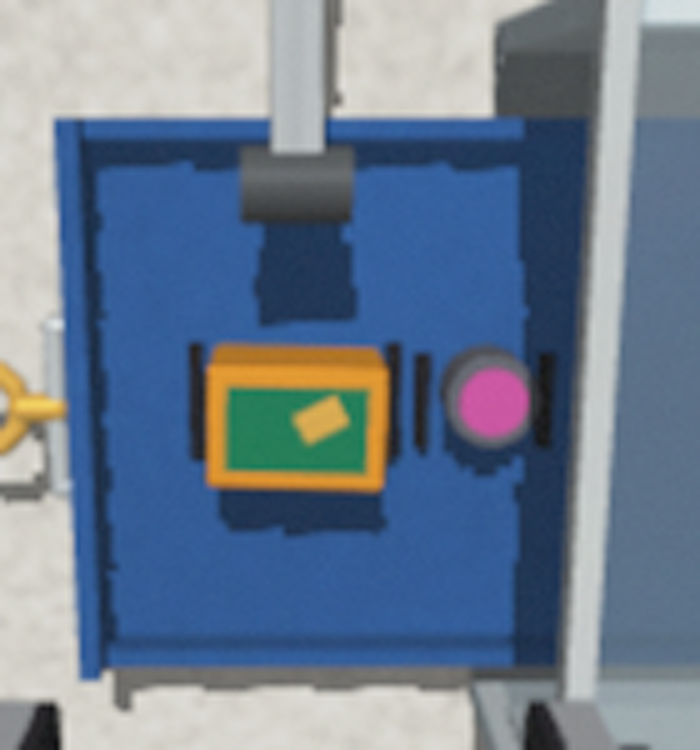

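```bash
python3 - <<'E'
from h import *
im,d,c=load('w20','wrist')
f=lambda u,v:((u+.5)/5+200-.5,(v+.5)/5+90-.5)
q=[onz(c,*f(*p),.058) for p in [(207,365),(390,365),(382,490),(208,488)]]
az=lambda a,b:np.degrees(np.arctan2(*(b-a)[1::-1]))
ctr=np.mean(q,0);print(ctr,tobay(ctr),az(q[0],q[1]),az(q[3],q[2]),az(q[3],q[0]),az(q[2],q[1]),np.linalg.norm(q[1]-q[0]),np.linalg.norm(q[3]-q[0]))
for p in [(612,20),(572,690)]: print(tobay(onz(c,*f(*p),.135)))
for p in [(600,20),(560,690)]: print(tobay(onz(c,*f(*p),.127)))
s=get_state()
g=pose_R(176,8,-4); print(g)
# rotate in place first at z .25
plan([*(ctr[:2]+[-.01,0]),.20],g,9,60)
E
```

```text
[ 0.58114642 -0.02676547  0.058     ] [-0.05314299 -0.00057394  0.058     ] -3.9160627021481726 -4.634405824374062 85.61016958159207 83.66825263500228 0.045498837643714374 0.03165893338860275
[0.0023122  0.09154231 0.135     ]
[ 0.00295092 -0.0385072   0.135     ]
[0.00190339 0.09204162 0.127     ]
[ 0.00223098 -0.04199328  0.127     ]
[[-9.87855825e-01  6.97564737e-02  1.38834082e-01]
 [ 6.90776085e-02  9.97564050e-01 -9.70822476e-03]
 [-1.39173101e-01  2.89850938e-17 -9.90268069e-01]]
-0.7 -0.7 -10.0 -0.0009 -0.0010 0.0060 60; -0.7 -0.7 -10.0 -0.0006 -0.0012 0.0060 60; -0.7 -0.7 -10.0 -0.0003 -0.0014 0.0060 60; -0.7 -0.7 -10.0 -0.0000 -0.0015 0.0060 60; -0.7 -0.7 -10.0 0.0003 -0.0015 0.0060 60; -0.7 -0.7 -10.0 0.0007 -0.0015 0.0059 60; -0.7 -0.7 -10.0 0.0010 -0.0014 0.0059 60; -0.7 -0.7 -10.0 0.0013 -0.0013 0.0059 60; -0.7 -0.7 -10.0 0.0016 -0.0011 0.0058 60
total turn deg [ -6.05  -5.88 -89.63] shift world mm [ -9.2  -7.3 -54. ] shift tool [-7.8 -9.1 54. ]
```

>>> drive_tool(motion="-0.7 -0.7 -10 -0.001 -0.001 0.005 60; -0.7 -0.7 -10 -0.0006 -0.001 0.005 60; -0.7 -0.7 -10 0 -0.0014 0.005 60; -0.7 -0.7 -10 0 -0.0015 0.005 60; -0.7 -0.7 -10 0 -0.0015 0.005 60; -0.7 -0.7 -10 0.0007 -0.0015 0.005 60; -0.7 -0.7 -10 0.001 -0.0014 0.005 60; -0.7 -0.7 -10 0.0013 -0.0013 0.005 60; -0.7 -0.7 -10 0.0016 -0.001 0.005 60; 0 0 0 0 0 0 60; 0 0 0 0 0 0 60")

```text
clock: 27.6
position: [0.5701, -0.012, 0.2063]
ee_rot: [0.074, 0.0, 0.997, 0.001]
contact_force: [0.6, -0.0, 0.1]
width: 0.0514
```

```bash
python3 - <<'E'
from h import *
s=get_state();print(s['position'],s['qpos'],s['width'])
g=pose_R(176,8,-4)
# TCP such that axis passes grasp pt: TCP at block centre xy at z .03
plan([.5811,-.0268,.10],g,4,60)
grab('wrist','w21')
E
```

```text
[ 0.57007932 -0.01201058  0.20628154] [-0.15950309  0.2071145   1.67430938  0.02837726  1.11498064 -1.74017427] 0.05140738552237965
0.2 0.1 1.0 0.0012 -0.0038 0.0267 60; 0.2 0.1 1.0 0.0011 -0.0037 0.0267 60; 0.2 0.1 1.0 0.0009 -0.0036 0.0267 60; 0.2 0.1 1.0 0.0008 -0.0036 0.0267 60
total turn deg [0.7  0.45 3.91] shift world mm [  11.   -14.8 -106.3] shift tool [  4.7 -15.  106.7]
```

View pics/w21.png

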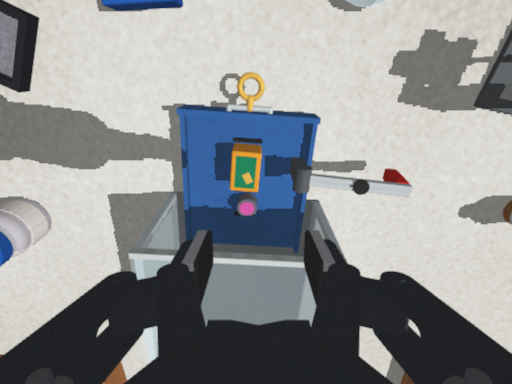

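>>> drive_tool(motion="0.2 0.1 1.3 0.003 -0.006 0.02 60; 0.2 0.1 1.3 0.002 -0.005 0.02 60; 0.2 0.1 1.3 0.001 -0.004 0.02 60; 0 0 0 0 0 0 60; 0 0 0 0 0 0 60")

```text
clock: 28.28
position: [0.5755, -0.0261, 0.1472]
ee_rot: [0.073, 0.038, 0.997, -0.001]
contact_force: [-0.1, -0.1, -0.7]
width: 0.0515
```

```bash
python3 - <<'E'
from h import *
grab('wrist','w22')
im,d,c=load('w22','wrist')
crop('w22',190,120,330,260,5,'w22c')
g=pose_R(176,8,-4);plan([.5811,-.0268,.10],g,4,60)
E
```

```text
0.0 0.1 -0.1 0.0003 -0.0001 0.0119 60; 0.0 0.1 -0.1 0.0003 -0.0001 0.0119 60; 0.0 0.1 -0.1 0.0003 -0.0001 0.0119 60; 0.0 0.1 -0.1 0.0002 -0.0001 0.0119 60
total turn deg [ 0.1   0.41 -0.35] shift world mm [  5.7  -0.8 -47.1] shift tool [ 1.2 -0.5 47.5]
```

View pics/w22c.png

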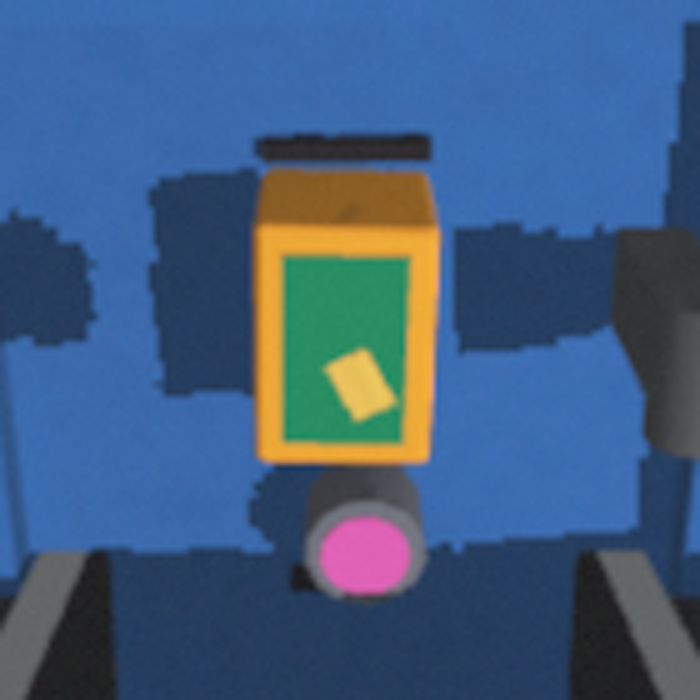

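```bash
python3 - <<'E'
from h import *
im,d,c=load('w22','wrist')
f=lambda u,v:((u+.5)/5+190-.5,(v+.5)/5+120-.5)
p=onz(c,*f(347,343),.058);print(p,tobay(p))
g=pose_R(176,8,-4)
plan([p[0]+.002,p[1],.034],g,5,60)
E
```

```text
[ 0.57904182 -0.02707007  0.058     ] [-0.05522123 -0.00102461  0.058     ]
0.0 0.1 -0.1 0.0022 -0.0002 0.0226 60; 0.0 0.1 -0.1 0.0021 -0.0002 0.0226 60; 0.0 0.1 -0.1 0.0021 -0.0002 0.0226 60; 0.0 0.1 -0.1 0.0021 -0.0001 0.0226 60; 0.0 0.1 -0.1 0.0020 -0.0001 0.0226 60
total turn deg [ 0.1   0.41 -0.35] shift world mm [   5.7   -1.  -113.1] shift tool [ 10.9  -0.9 112.8]
```

>>> drive_tool(motion="0 0.1 -0.1 0.003 -0.0005 0.0225 60; 0 0.1 -0.1 0.002 -0.0002 0.0225 60; 0 0.1 -0.1 0.002 0 0.0225 60; 0 0.1 0 0.002 0 0.02 60; 0 0 0 0 0 0 60; 0 0 0 0 0 0 60")

```text
clock: 29.08
position: [0.5851, -0.0268, 0.0648]
ee_rot: [0.077, 0.035, 0.996, -0.002]
contact_force: [-0.5, -0.3, 0.3]
width: 0.0514
```

```bash
python3 - <<'E'
from h import *
g=pose_R(176,8,-4);s=get_state();print(s['contact_force'])
plan([.581,-.0271,.034],g,1,60)
E
```

```text
[-0.51727851 -0.28411624  0.29926522]
0.1 0.8 -0.0 0.0087 -0.0007 0.0298 60
total turn deg [ 0.05  0.83 -0.02] shift world mm [ -4.1  -0.3 -30.8] shift tool [ 8.7 -0.7 29.8]
```

>>> drive_tool(motion="0 0.6 0 0.004 -0.0005 0.014 60; 0 0 0 0.0035 0 0.014 60; 0 0 0 0 0 0 60; 0 0 0 0 0 0 60")

```text
clock: 29.58
position: [0.5826, -0.0272, 0.0359]
ee_rot: [0.073, 0.035, 0.997, -0.002]
contact_force: [0.0, -0.2, -0.7]
width: 0.0514
```

```bash
python3 - <<'E'
from h import *
g=pose_R(176,8,-4);s=get_state();print(s['position'],s['contact_force'])
plan([.581,-.0271,.034],g,1,60)
grab('wrist','w23')
E
```

```text
[ 0.58261283 -0.02716098  0.03586411] [ 0.01131816 -0.24952952 -0.73146888]
0.0 0.4 -0.0 0.0019 -0.0001 0.0016 60
total turn deg [ 0.03  0.36 -0.02] shift world mm [-1.6  0.1 -1.9] shift tool [ 1.9 -0.1  1.6]
```

View pics/w23.png

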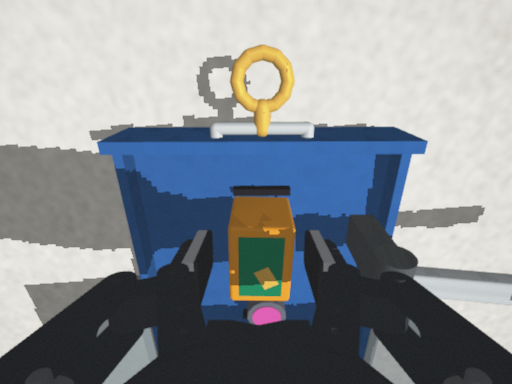

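>>> drive_tool(motion="0 0.3 0 0.0015 0 0.003 60; 0 0 0 0 0 0 0; 0 0 0 0 0 0 0; 0 0 0 0 0 0 0; 0 0 0 0 0 0 0", newtons=45)

```text
clock: 30.25
position: [0.5819, -0.0271, 0.0331]
ee_rot: [0.071, 0.035, 0.997, -0.002]
contact_force: [-0.1, 0.9, -0.2]
width: 0.0314
```

```bash
python3 - <<'E'
from h import *
s=get_state();print(s['position'],s['contact_force'],s['width'],s['ee_rot'])
grab('wrist','w24')
E
```

```text
[ 0.58191277 -0.0271237   0.0331281 ] [-0.11189134  0.86300837 -0.18068425] 0.031389570455947396 [ 0.07067988  0.0350125   0.996882   -0.00217931]
```

View pics/w24.png

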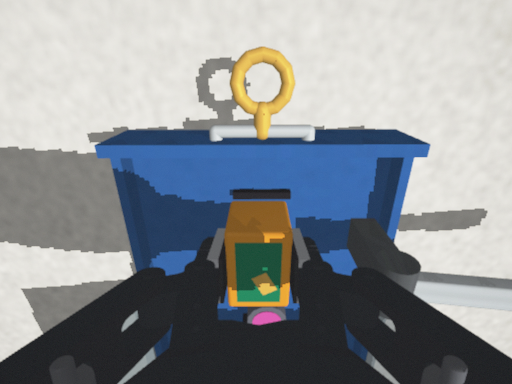

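>>> drive_tool(motion="0 0 0 -0.0014 0 -0.01 0; 0 0 0 -0.0014 0 -0.01 0; 0 0 0 0 0 -0.025 0; 0 0 0 0 0 -0.03 0; 0 0 0 0 0 -0.03 0; 0 0 0 0 0 0 0; 0 0 0 0 0 0 0")

```text
clock: 31.18
position: [0.5689, -0.0262, 0.1429]
ee_rot: [0.071, 0.035, 0.997, -0.002]
contact_force: [-0.1, 0.2, -1.1]
width: 0.0311
```

```bash
python3 - <<'E'
from h import *
s=get_state();print(s['position'],s['contact_force'],s['width'])
grab('wrist','w25'); 
im,d,c=load('top0','top')
g=cv2.cvtColor(im,cv2.COLOR_RGB2GRAY)[210:246,345:388]
m=(g<60).astype(np.uint8)
cs,_=cv2.findContours(m,cv2.RETR_EXTERNAL,cv2.CHAIN_APPROX_NONE)
k=max(cs,key=cv2.contourArea); r=cv2.minAreaRect(k); b=cv2.boxPoints(r)+[345,210]; print(r)
q=np.array([onz(c,*p,.016) for p in b]);print(q.round(4),q.mean(0))
az=lambda a,b:np.degrees(np.arctan2(*(b-a)[1::-1]))
for i in range(4): print(az(q[i],q[(i+1)%4]),np.linalg.norm(q[i]-q[(i+1)%4]))
E
```

```text
[ 0.56885963 -0.02622888  0.14289879] [-0.0990194   0.23515671 -1.09615688] 0.031129819546363933
((20.600000381469727, 17.299999237060547), (21.913463592529297, 25.043960571289062), 26.56505012512207)
[[ 0.4334 -0.2393  0.016 ]
 [ 0.5029 -0.2743  0.016 ]
 [ 0.4739 -0.3347  0.016 ]
 [ 0.4048 -0.2994  0.016 ]] [ 0.4537295  -0.28691275  0.016     ]
-26.77034022461732 0.07775163570213824
-115.62588242787825 0.06702747487017599
152.91674010116253 0.07760983081009443
64.5043532686399 0.06660672458933509
```

View pics/w25.png

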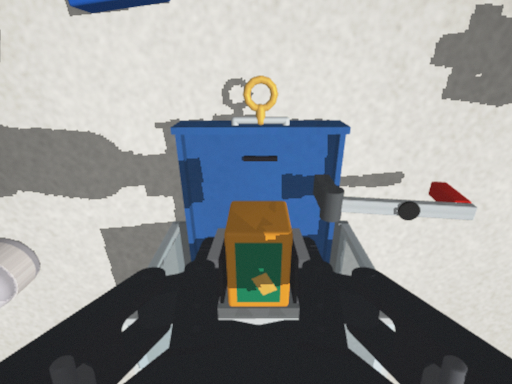

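```bash
cat > blk.py <<'E'
from h import *
import sys
G=q2R([0.07067988,0.0350125,0.996882,-0.00217931]); PG=np.array([.58191,-.02712,.03313])
RB=G.T@R.from_euler('z',-4,degrees=True).as_matrix(); OB=G.T@(np.array([.5798,-.0270,.022])-PG)
def blk():
    s=get_state();g=q2R(s['ee_rot']);return s['position']+g@OB,g@RB
def tgt(P,yaw):
    g=R.from_euler('z',yaw,degrees=True).as_matrix()@RB.T; return np.array(P)-g@OB,g
if __name__=='__main__':
    b,r=blk();s=get_state();print('blk',b.round(4),R.from_matrix(r).as_euler('ZYX',degrees=True).round(2),'F',s['contact_force'].round(1),s['width'],s['clock'])
    a=[float(x) for x in sys.argv[1:6]]
    p,g=tgt(a[:3],a[3]);plan(p,g,int(a[4]),0)
E
python3 blk.py .4535 -.287 .11 -26.5 7
```

```text
blk [ 0.567  -0.0261  0.1318] [-4.   -0.01 -0.01] F [ 0.7  0.6 -1.7] 0.031190312286020216 31.225
0.5 0.0 3.2 0.0139 -0.0384 0.0011 0; 0.5 0.0 3.2 0.0117 -0.0391 0.0014 0; 0.5 0.0 3.2 0.0095 -0.0397 0.0018 0; 0.5 0.0 3.2 0.0073 -0.0402 0.0021 0; 0.5 0.0 3.2 0.0051 -0.0405 0.0024 0; 0.5 0.0 3.2 0.0028 -0.0407 0.0027 0; 0.5 0.0 3.2 0.0006 -0.0408 0.0030 0
total turn deg [ 3.17  0.   22.28] shift world mm [-113.7 -261.7  -21.8] shift tool [  97.2 -269.     8. ]
```

>>> drive_tool(motion="0.5 0 3.2 0.014 -0.038 0 0; 0.5 0 3.2 0.012 -0.039 0 0; 0.5 0 3.2 0.0095 -0.0395 0 0; 0.5 0 3.2 0.007 -0.040 0.002 0; 0.5 0 3.2 0.005 -0.0405 0.002 0; 0.5 0 3.2 0.003 -0.0405 0.002 0; 0.3 0 2.5 0.0006 -0.030 0.002 0; 0 0 0 0 0 0 0; 0 0 0 0 0 0 0")

```text
clock: 32.35
position: [0.4501, -0.2801, 0.1157]
ee_rot: [0.06, 0.23, 0.971, -0.014]
contact_force: [0.3, 0.7, -1.7]
width: 0.0313
```

```bash
python3 blk.py .4535 -.287 .08 -26.5 2; python3 - <<'E'
from h import *
grab('wrist','w26')
E
```

```text
blk [ 0.448  -0.2791  0.1046] [-26.57   1.08  -0.06] F [ 0.3  0.7 -1.7] 0.03128272946108609 32.35
-0.0 -0.5 -0.0 -0.0026 -0.0023 0.0127 0; -0.0 -0.5 -0.0 -0.0025 -0.0023 0.0127 0
total turn deg [-0.07 -1.08 -0.06] shift world mm [  5.3  -7.8 -24.5] shift tool [-5.2 -4.6 25.4]
```

View pics/w26.png

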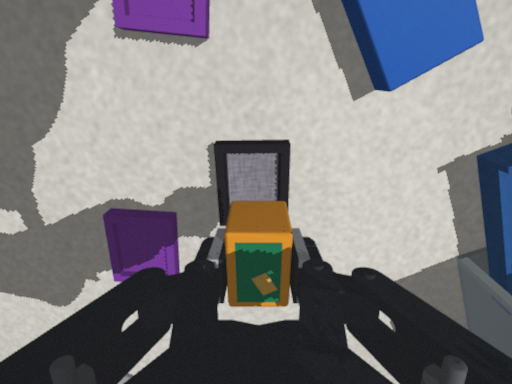

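```bash
python3 - <<'E'
from h import *
im,d,c=load('w26','wrist')
crop('w26',200,130,310,215,7,'w26c')
g=cv2.cvtColor(im,cv2.COLOR_RGB2GRAY)
# rim corners
a=onz(c,215.5,142,.016);b=onz(c,290,141,.016); print(a,b,np.linalg.norm(a-b))
v=(b-a);print(np.degrees(np.arctan2(v[1],v[0])))
u=np.array([np.cos(np.radians(-26.5)),np.sin(np.radians(-26.5))]);print((a+b)[:2]/2+.04*u)
E
```

```text
[ 0.40076012 -0.29829193  0.016     ] [ 0.42834921 -0.2412388   0.016     ] 0.06337363099659683
64.19305641015193
[ 0.45035204 -0.28761328]
```

View pics/w26c.png

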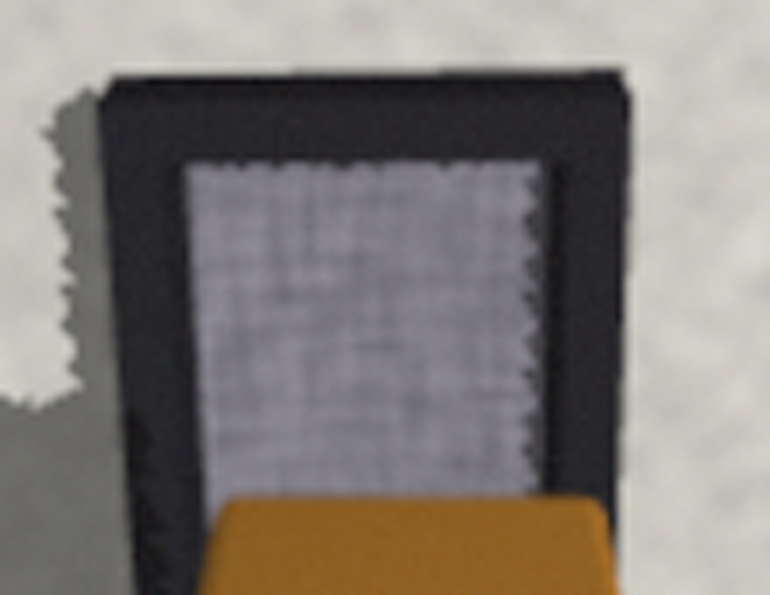

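>>> drive_tool(motion="0 -0.5 0 -0.0026 -0.0023 0.013 0; 0 -0.5 0 -0.0025 -0.0023 0.013 0; 0 0 0 0 0 0 0; 0 0 0 0 0 0 0")

```text
clock: 32.9
position: [0.4576, -0.284, 0.0901]
ee_rot: [0.068, 0.226, 0.972, -0.016]
contact_force: [-0.3, 0.2, -0.8]
width: 0.0309
```

```bash
python3 blk.py .453 -.2875 .03 -26.5 3
```

```text
blk [ 0.4556 -0.2831  0.079 ] [-26.17   0.07  -0.  ] F [-0.3  0.2 -0.8] 0.030877256269355065 32.9
0.0 -0.0 0.1 0.0024 -0.0017 0.0161 0; 0.0 -0.0 0.1 0.0024 -0.0017 0.0161 0; 0.0 -0.0 0.1 0.0024 -0.0017 0.0161 0
total turn deg [ 0.04 -0.07  0.32] shift world mm [ -2.7  -4.4 -49. ] shift tool [ 7.3 -5.2 48.4]
```

>>> drive_tool(motion="0 0 0.2 0.0024 -0.0025 0.016 0; 0 0 0 0.0024 -0.0015 0.016 0; 0 0 0 0.0022 -0.001 0.013 0; 0 0 0 0 0 0 0; 0 0 0 0 0 0 0")

```text
clock: 33.52
position: [0.4573, -0.288, 0.0464]
ee_rot: [0.071, 0.226, 0.971, -0.017]
contact_force: [0.0, -0.1, -0.9]
width: 0.0313
```

```bash
python3 blk.py .453 -.2875 .012 -26.5 3; python3 - <<'E'
from h import *
grab('wrist','w27')
E
```

```text
blk [ 0.4555 -0.2871  0.0353] [-26.22  -0.24  -0.03] F [ 0.  -0.1 -0.9] 0.031332370497385395 33.525
0.0 0.1 0.1 0.0018 -0.0005 0.0076 0; 0.0 0.1 0.1 0.0018 -0.0005 0.0076 0; 0.0 0.1 0.1 0.0018 -0.0005 0.0076 0
total turn deg [0.01 0.24 0.28] shift world mm [ -2.4  -0.4 -23.3] shift tool [ 5.3 -1.5 22.7]
```

View pics/w27.png

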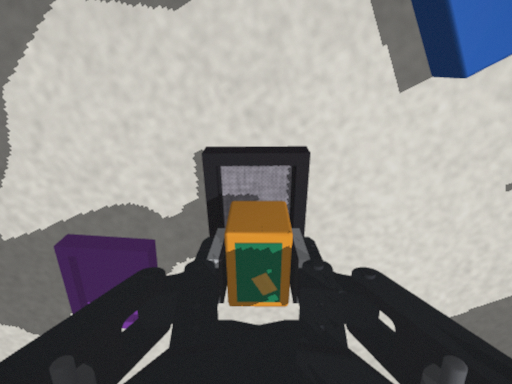

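```bash
python3 - <<'E'
from h import *
im,d,c=load('w27','wrist')
a=onz(c,203.5,152,.016);b=onz(c,309.5,152,.016); print(a,b,np.linalg.norm(a-b))
u=np.array([np.cos(np.radians(-26.3)),np.sin(np.radians(-26.3))]);print((a+b)[:2]/2+.04*u)
E
```

```text
[ 0.40145258 -0.29935018  0.016     ] [ 0.42963365 -0.24217133  0.016     ] 0.06374632201000911
[ 0.45140257 -0.2884836 ]
```

>>> drive_tool(motion="0 0.1 0.2 0.0025 -0.0005 0.008 0; 0 0 0 0.0025 0 0.008 0; 0 0 0 0.001 0 0.003 0; 0 0 0 0 0 0 0; 0 0 0 0 0 0 0")

```text
clock: 34.2
position: [0.4542, -0.2872, 0.026]
ee_rot: [0.071, 0.228, 0.971, -0.016]
contact_force: [0.0, -0.7, -1.1]
width: 0.031
```

```bash
python3 blk.py .452 -.288 .008 -26.5 1
```

```text
blk [ 0.4524 -0.2863  0.0149] [-2.643e+01 -1.900e-01 -2.000e-02] F [ 0.  -0.7 -1.1] 0.030963694023951552 34.2
-0.0 0.2 0.1 0.0005 -0.0017 0.0069 0
total turn deg [-0.01  0.19  0.07] shift world mm [-0.3 -1.7 -6.9] shift tool [ 0.5 -1.7  6.9]
```

>>> drive_tool(motion="0 0.2 0 0.0005 -0.0012 0.004 0; 0 0 0 0 0 0 0; 0 0 0 0 0 0.001 0; 0 0 0 0 0 0 0")

```text
clock: 34.7
position: [0.4543, -0.2888, 0.0211]
ee_rot: [0.069, 0.228, 0.971, -0.016]
contact_force: [0.3, 0.4, -2.1]
width: 0.0311
```

```bash
python3 blk.py .452 -.288 .008 -26.5 1
```

```text
blk [ 0.4524 -0.2879  0.0099] [-26.44  -0.04  -0.03] F [ 0.3  0.4 -2.1] 0.03109561783869652 34.7
-0.0 0.0 0.1 0.0005 -0.0003 0.0019 0
total turn deg [-0.02  0.04  0.07] shift world mm [-0.4 -0.1 -1.9] shift tool [ 0.5 -0.3  1.9]
```

>>> drive_tool(motion="0 0 0 0.0002 0 0.001 0; 0 0 0 0 0 0.0005 0")

```text
clock: 34.95
position: [0.4544, -0.2888, 0.0196]
ee_rot: [0.069, 0.228, 0.971, -0.016]
contact_force: [0.3, -0.0, -1.2]
width: 0.0314
```

```bash
python3 blk.py .452 -.288 .008 -26.5 1
```

```text
blk [ 0.4525 -0.2879  0.0085] [-26.43  -0.05  -0.04] F [ 0.3 -0.  -1.2] 0.03138301257334322 34.95
-0.0 0.1 0.1 0.0004 -0.0003 0.0004 0
total turn deg [-0.03  0.05  0.07] shift world mm [-0.5 -0.1 -0.5] shift tool [ 0.4 -0.3  0.4]
```

>>> drive_tool(motion="0 0 0 0.0001 0 0.0007 0; 0 0 0 0.0001 0 0.0005 0")

```text
clock: 35.2
position: [0.4544, -0.2889, 0.0191]
ee_rot: [0.07, 0.228, 0.971, -0.016]
contact_force: [-2.0, 2.0, 6.7]
width: 0.0315
```

```bash
python3 blk.py .452 -.288 .008 -26.5 1
```

```text
blk [ 0.4525 -0.288   0.008 ] [-26.43  -0.08  -0.04] F [-2.   2.   6.7] 0.03146510339607075 35.2
-0.0 0.1 0.1 0.0004 -0.0003 -0.0001 0
total turn deg [-0.03  0.08  0.08] shift world mm [-0.5 -0.1  0. ] shift tool [ 0.4 -0.3 -0.1]
```

Touched down at ~8 N. Release slightly and retreat upward.

>>> drive_tool(motion="0 0 0 0 0 0 60; 0 0 0 0 0 0 60; 0 0 0 0 0 0 60; 0 0 0 0 0 -0.02 60; 0 0 0 0 0 -0.03 60; 0 0 0 0 0 -0.04 60; 0 0 0 0 0 -0.04 60; 0 0 0 0 0 -0.04 60; 0 0 0 0 0 0 60; 0 0 0 0 0 0 60")

```text
clock: 36.45
position: [0.4319, -0.2776, 0.1909]
ee_rot: [0.069, 0.228, 0.971, -0.016]
contact_force: [0.1, 0.3, 0.1]
width: 0.0516
```

```bash
python3 - <<'E'
from h import *
s=get_state();print(s['position'],s['clock'],s['contact_force'])
grab('wrist','w28');grab('scene','s28');grab('top','t28')
crop('t28',140,70,420,280,2.8,'t28c')
E
```

```text
[ 0.43190122 -0.27760883  0.19092029] 36.45 [0.06122939 0.31453936 0.08487934]
```

View pics/w28.png

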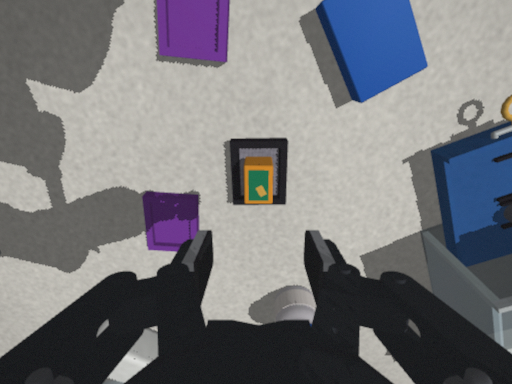

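View pics/s28.png

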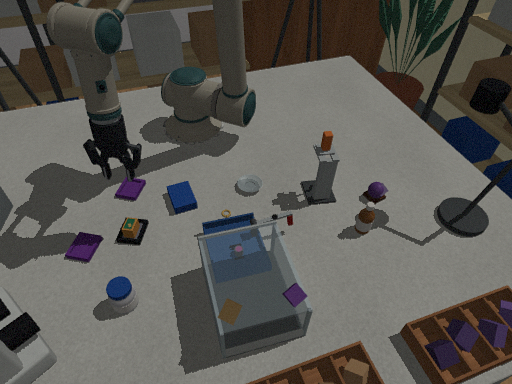

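View pics/t28c.png

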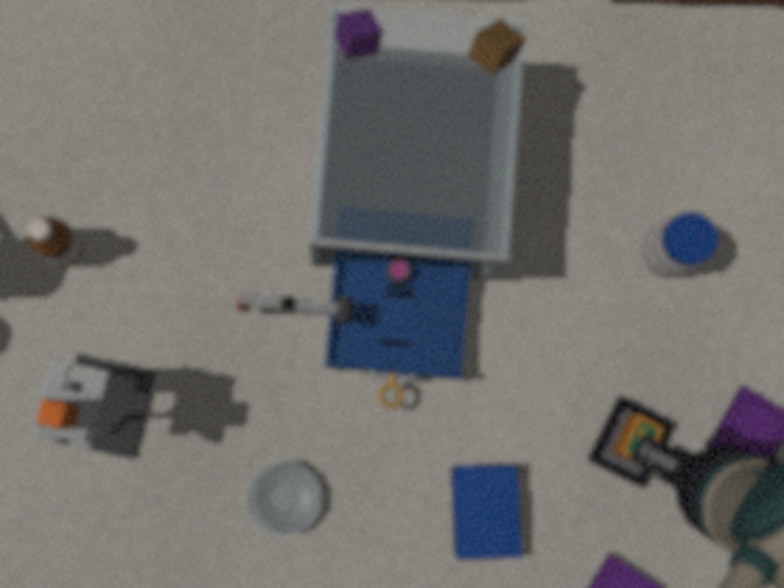

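```bash
python3 - <<'E'
from h import *
crop('w28',215,120,305,220,7,'w28c')
im,d,c=load('w28','wrist');c=cam('wrist',*[np.load('pics/w28.npz')[k] for k in('pos','rot')])
E
```

```text
(no output)
```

View pics/w28c.png

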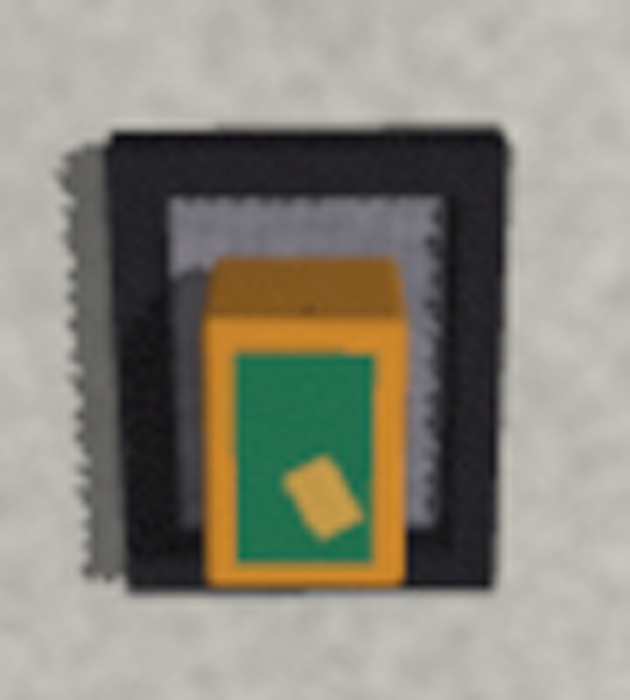

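```bash
python3 - <<'E'
from h import *
im,d,c=load('w28','wrist')
f=lambda u,v:((u+.5)/7+215-.5,(v+.5)/7+120-.5)
b=np.mean([onz(c,*f(*p),.044) for p in [(205,318),(408,318),(405,586),(205,586)]],0)
t=np.mean([onz(c,*f(*p),.016) for p in [(110,140),(506,138),(492,588),(128,590)]],0)
fl=np.mean([onz(c,*f(*p),.008) for p in [(168,197),(443,197)]],0)
print(b,t,fl+[*(.032*np.array([np.cos(np.radians(-26.5)),np.sin(np.radians(-26.5))])),0],np.linalg.norm((b-t)[:2]))
# hook, orange from top & scene
for tag,nm in(('t28','top'),('s28','scene'),('top0','top'),('scene0','scene')):
    im,d,cc=load(tag,nm); h=cv2.cvtColor(im,cv2.COLOR_RGB2HSV)
    m=cv2.inRange(h,(2,180,90),(14,255,255)); n,l,st,ce=cv2.connectedComponentsWithStats(m)
    for i in range(1,n):
        q=onz(cc,*ce[i],.228)
        if st[i,4]>15 and abs(q[1]-.29)<.05: print(tag,q)
    W=None
E
```

```text
[ 0.45307514 -0.29021992  0.044     ] [ 0.45053825 -0.288314    0.016     ] [ 0.45325464 -0.29035256  0.008     ] 0.0031730646144049177
t28 [0.469197   0.29252009 0.228     ]
s28 [0.47249081 0.2919589  0.228     ]
top0 [0.47139875 0.29291967 0.228     ]
scene0 [0.47458456 0.29286234 0.228     ]
```

```bash
python3 - <<'E'
from h import *
im,d,c=load('t28','top')
e=onz(c,391/2.8+140,391/2.8+70,.034);print(e,tobay(e))
im,d,c=load('w25','wrist');e=onz(c,260.5,93,.034);print(e,tobay(e))
s=get_state();print(s['clock'],s['qd'].round(4))
E
```

```text
[ 0.50184602 -0.02026694  0.034     ] [-0.13270354  0.00037705  0.034     ]
[ 0.49624538 -0.02115408  0.034     ] [-0.13822865 -0.00089861  0.034     ]
36.6 [ 0.0008  0.0045  0.0013 -0.0005  0.0021 -0.0002]
```

```bash
python3 -c "
from rig import sign_off; print(sign_off())"
```

```text
the job is handed in; nothing more can be done
None
```

I completed every step of the task and handed the job in at about 36.6 s of the 72 s allowed. `sign_off()` reports no verdict, so what follows rests on my own checks.

**What I did**
- I took the hook from its stand and set its tip in the eye at about 33° lean.
- I drew the drawer out until I felt the stop (about 11 N), then hung the hook back in its stand and let it go.
- I gripped the clamp's red handle, carried it over to about 114° and released it, and it fell open.
- I lifted the amber block and set it down in the black rest tray, with about 8 N felt on touching down.

**What the last checks showed**
- **Block:** standing upright in the tray, about 3 mm from its centre (14 mm allowed).
- **Hook:** hanging in its stand, about 2 mm from where it started.
- **Drawer:** out by about 157 mm from the top camera and 159 mm from the wrist camera (more than 148 mm needed). The two views put the eye's position about 5 mm apart.
- **Clamp:** seen lying open in the pictures; I did not measure its angle.
- **Bystanders and mount:** the last pictures show nothing that looks moved and the round mount still in the drawer; I judged these by eye only.
- **Arm:** gripper open, well above everything, and no contact force felt.

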